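# Check a glass wand for strain in the polariscope

### The arm

A 6-joint arm with a two-finger parallel gripper is mounted at the origin on the work surface. World frame = base frame: x ahead of the robot, y to its left, z up, the work surface at z = 0. Lengths are in m, angles in rad, forces in N, time in s.
With the tool pointing down it reaches from about 0.275 to 0.75 m from the base axis. Payload 10.2 kg.
Tool frame: the origin (TCP) lies between the finger pads; the fingertips stand 22 mm ahead of it and the grasp point (between the pads) lies 3 mm ahead of it; y points along the fingers, z is the direction in which the jaws open and shut, and the axes are right-handed (so a half turn about y gives the same grasp; the last joint's range is limited). The gripper opens to 85 mm and grips with 20 to 120 N. Pads are 22 mm wide; open, the fingers measure 114 mm over their backs; the gripper's body (76 mm by 85 mm) begins 54 mm behind the grasp point. The pads swing forward as they close: fully open they stand 13 mm farther back than shut.
Start: joints at [0.913, 0.313, 1.498, -0, 1.331, -0.223], TCP at [0.221, 0.476, 0.22] pointing down, gripper open.
Joint ranges: [-2.94, 2.94], [-0.97, 2.17], [0.19, 2.56], [-1.23, 4.37], [0.02, 3.11], [-2.88, 2.88]. Speed limits (rad/s): [2.39, 2.39, 3.01, 3.14, 3.14, 3.14].

### API

Orientations are given as a 3x3 rotation matrix whose columns are the frame's x, y, z axes.
In Python, from cell import env gives the robot as it stands.
- The arm moves only by the tool step_arm, never from a script. Its arguments are lists of equal length, an entry for each row: "dp": the shift along the tool's x, y, z in cm, a list of three; "twist": the turn, a rotation vector about the tool's x, y, z in degrees, a list of three. In form: {"dp": [[x, y, z], ...], "twist": [[ax, ay, az], ...]}. A call has 1 to 12 rows; each row shifts and turns the pose as measured when the row begins, along the tool's axes as they then stand; what a row does not reach is not made up. A row lasts 1/8 s, in which the tool goes at most 62.5 mm and 10.7 degrees, less where a joint would pass 70% of its speed; a pose out of reach is approached as far as the arm can. A call with a gripper value outside its range is refused whole. "grip" is the closure, from 0 (fully open) to 1 (shut), set as the call begins (left out, the last holds). The fingers move at their own pace and stop on an object; the grip force is fixed at half the most. Time passes only in rows, so rows that do not move let the fingers close. It gives the time, the measured TCP pose, the force and the opening at its end, in the units of the state.
- env.read_state(): the state, without advancing time (a new reading comes with each control period).
- env.get_image(name): name is "scene" or "top"; returns (picture, depth): 384x512x3 uint8, red, green, blue; 384x512 float32, m along the optical axis (not along the pixel's ray), 0 where there is no reading.
- env.calibration(name): a dict with "fx", "fy", "cx", "cy" (pixels), "R" (3x3) and "t" (3): a world point X has camera coordinates R X + t. Camera axes: x right, y down, z forward; pixel columns grow to the right and rows downward; lengths in m; the calibration is good to about 2 mm. A picture is of the moment at which its call begins. calibration takes no time and is no camera call.
- env.finish_job(): hands the job in, once; it reports no verdict.
The state is a dict: "clock": time; "qpos": joint angles; "qd": joint speeds; "tau": joint torques, N m; "position": TCP position; "tcp_rot": TCP orientation; "wrist_force": force on the tool from outside, world axes, zero at the start; "ft_torque": the same for the moment, N m; "grip_width": finger opening in m.
Only numpy, scipy, OpenCV 4.12 (cv2) and the standard library are available. Lean on these libraries where they do the work, as an engineer would, in place of code of your own. Each camera call takes 0.05 s, during which the arm holds its last target.

### The job

Check the cobalt-blue glass stirring wand for strain: switch on the strain viewer by turning the knob on top of its lamp house clockwise until it clicks over to the green mark, and only then draw the blue wand out of the leaning wooden rack. Turn the wand level and finish still holding it in the viewer's open gap, carried by the gripper alone: level, square across the light, its ball in line with the centre of the lamp window and about midway between window and analyser. Never knock the glass against the viewer, keep the lamp on, and leave the other wands and the bench tools where they are.

Things in the scene. Friction and masses are not known exactly. Their poses are not given: they have to be found in the camera images.
- viewer: Strain viewer (polariscope), fixed: base plate 150 mm wide in x, from y = -165 to +250 mm, 18 mm thick. Origin: under the middle of the gap, at table height; z up. Lamp house at its +y end, analyser at its -y end; the light runs along its y axis, 140 mm above the table. The gap between them, 234 mm, is open above and to both x sides.
- window (a point): Centre of the round white lamp window (100 mm across, bezel 116 mm) on the gap side of the blue-grey lamp house, at viewer y = +114 mm, 140 mm up. Axes as the viewer's. The house spans viewer x -75 to +75 and y +120 to +250 mm; its top is 210 mm above the table and carries the lamp knob.
- analyser (a point): Centre of the analyser's inner face at viewer y = -120 mm, 140 mm up: a smoky disc in a black ring 120 mm across and 22 mm thick (behind this face), on a post; ring top 200 mm up, with a thin steel pin to 222 mm. Axes as the viewer's.
- light_mid (a point): The middle of the gap on the line of light: 140 mm above the table, in line with the centres of window and analyser, 114 mm from the window and 120 mm from the analyser. Axes as the viewer's: y runs along the light towards the lamp house, z up.
- knob_grip (a point): Grip point of the black lamp knob, on its vertical axis, 240 mm above the table, 11 mm below the knob's top. The grip is a bar 46 mm long (along this point's x axis, which turns with the knob), 14 mm wide; white line on its -x half. Below it a skirt of 25 mm radius, its top 18 mm under this point. At joint 0 the axes are the viewer's.
- lamp_knob (a joint): Turn of the lamp knob in rad, growing clockwise seen from above: 0 = off (white mark), 1.05 = on (green mark, 60 degrees), a stop at each. A snap spring holds it at off: it resists with about 0.12 N m, less and less up to half-way (0.53), then clicks over and drives the knob to 1.05 and holds it there. Starts at 0; one grasp turns it.
- rack: Wooden rack, fixed: a drilled block 36 by 184 by 135 mm leaning 45 degrees towards its own +x, on a base board 170 (x) by 200 (y) by 12 mm. Origin: on the table, 10 mm to -x of the board's centre; z up. Three blind holes, 15 mm wide, 125 mm deep, at y = -60, 0 and +60 mm, run along (0.707, 0, 0.707) in its frame.
- wand_blue: The wand to check, cobalt blue: glass rod of 11 mm diameter with a 22 mm ball at its upper end, 233 mm long, 40 to 75 g, balancing 121 mm from the foot. Origin: centre of the foot (plain end); z runs up the rod to the ball. It stands in any one of the rack's holes, 125 mm deep, leaning 45 degrees with the hole: 86 mm of bare rod show between mouth and ball.
- rack_mouth (a point): Centre of the middle hole's mouth, on the block's upper end face, 121 mm above the table. Axes as the rack's.
- blue_ball (a point): Centre of the blue wand's ball, 222 mm from the rod's foot along its z axis.
- amber_ball (a point): Ball centre of the amber wand, a bystander of the same shape in another hole of the rack.
- green_ball (a point): Ball centre of the green wand, a bystander of the same shape in another hole of the rack.
- paddle: Loose bystander: black graphite paddle with wooden handle, 220 mm long, on the white marble slab (12 mm thick) before the robot. Origin under its middle.
- tweezers: Loose bystander: dark steel tweezers, 155 mm long, 6 mm thick, flat on the table before the robot. Origin under its middle.
- frit_jar: Loose bystander: red glass jar with steel cap, 60 mm wide and 75 mm high, beyond the rack. Origin: centre of its underside.
- mandrel_tin: Loose bystander: steel tin, 72 mm wide, of upright bead mandrels reaching 165 mm up, at the back left. Origin: centre of its underside.
Things that resemble listed ones, but are neither listed nor needed, are in the scene too. Leave any black or pink look-alike of the wand_blue alone.

How it is judged:
By the outcome, as a careful person would: the job done as asked, in the order asked, and still so for the second after the job is handed in, while the arm keeps its last pose, push and grip.
It also fails if it takes over 64 s, if anything falls off the work surface, if the arm or the gripper's body presses on something with over 40 N, if the wrist force passes 120 N, or if a joint passes its speed limit or range.

## Working session

There is one attempt and no reset: what is moved stays moved. The work goes in short steps, Python scripts to look and compute and a tool call to move; the robot and the scene stay as the last step left them, time stands still between calls to the robot, and variables do not carry over. Pictures are saved under pics/ and viewed, and the job is handed in when it is done.

Besides the shell and the picture viewer there is one more tool, called after "Request:" by a JSON object that holds its "method" and its "body". step_arm: Moves the arm, as the interface text tells. Its arguments: {"type":"object","properties":{"dp":{"type":"array"},"twist":{"type":"array"},"grip":{"type":"number"}},"required":["dp","twist"]}

```bash
ls; mkdir -p pics
python3 - <<'E'
from cell import env
import cv2,numpy as np
s=env.read_state(); print(s)
for n in("scene","top"):
    im,d=env.get_image(n); np.savez(f"pics/{n}0.npz",im=im,d=d); cv2.imwrite(f"pics/{n}0.png",im[:,:,::-1]); print(n,env.calibration(n))
E
```

```text
pics
{'clock': 0.0, 'qpos': array([ 9.12615105e-01,  3.13450006e-01,  1.49845339e+00, -1.40720665e-05,
        1.33101382e+00, -2.23426519e-01]), 'qd': array([-0.00107453,  0.00060771, -0.00202987,  0.00092798, -0.00068997,
       -0.00120188]), 'tau': array([-1.89510814e-03, -4.12266862e+01, -2.59742725e+01, -3.02920589e-04,
        4.17199277e-03, -1.86236605e-06]), 'position': array([0.22097399, 0.47591991, 0.21962895]), 'tcp_rot': array([[ 9.06974685e-01, -7.99393309e-04,  4.21184380e-01],
       [-4.21185045e-01, -1.05623100e-03,  9.06974113e-01],
       [-2.80161039e-04, -9.99999123e-01, -1.29466728e-03]]), 'wrist_force': array([-0.63432115,  0.86586829,  0.28840455]), 'ft_torque': array([-0.08861984,  0.01101343,  0.03734201]), 'grip_width': 0.08584360616557467}
scene {'fx': 443.95143771562573, 'fy': 443.95143771562573, 'cx': 262.368671106803, 'cy': 193.2274160720065, 'R': array([[-0.36405997,  0.93129298,  0.0123988 ],
       [ 0.66571694,  0.26950533, -0.69583607],
       [-0.65136879, -0.24507197, -0.71809361]]), 't': array([ 0.17236844, -0.278254  ,  1.61688035])}
top {'fx': 498.3738119160929, 'fy': 498.3738119160929, 'cx': 260.33048400338265, 'cy': 189.7247341257937, 'R': array([[ 0.01615917, -0.99976166, -0.01468003],
       [-0.98606931, -0.01350353, -0.16578591],
       [ 0.16554816,  0.01715449, -0.9860525 ]]), 't': array([0.04033504, 0.60732711, 1.3496706 ])}
```

View pics/scene0.png

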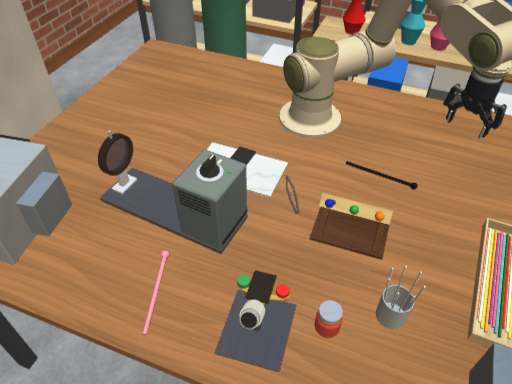

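View pics/top0.png

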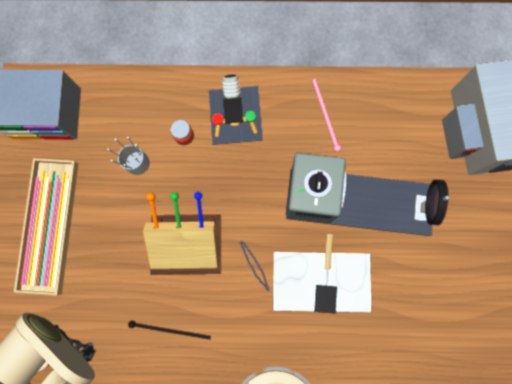

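Candidates for the blue wand: the blue-balled rod in the rack (scene 330,203; top 198,196). Look-alikes are the black wand (scene 414,185; top 131,324), the pink wand (scene 164,255; top 337,148), the green and amber wands in the rack, and the coloured rods in the tray on the left. I choose the blue-balled rod in the rack and check it in close crops.

```bash
cat > h.py <<'E'
import numpy as np,cv2
from cell import env
def load(n,k): z=np.load(f"pics/{n}{k}.npz"); return z['im'],z['d']
def cal(n):
    c=env.calibration(n); return c
def cloud(n,d):
    c=cal(n); v,u=np.mgrid[:d.shape[0],:d.shape[1]]
    P=np.stack([(u-c['cx'])/c['fx']*d,(v-c['cy'])/c['fy']*d,d],-1)
    return (P-c['t'])@c['R']
def ray(n,u,v):
    c=cal(n); w=c['R'].T@np.array([(u-c['cx'])/c['fx'],(v-c['cy'])/c['fy'],1]); return -c['R'].T@c['t'],w
def onz(n,u,v,z):
    o,w=ray(n,u,v); return o+w*(z-o[2])/w[2]
def tri(u1,v1,u2,v2):
    o1,w1=ray('scene',u1,v1);o2,w2=ray('top',u2,v2)
    s=np.linalg.lstsq(np.stack([w1,-w2],1),o2-o1,rcond=None)[0]
    a=o1+s[0]*w1;b=o2+s[1]*w2; return (a+b)/2,np.linalg.norm(a-b)
def proj(n,X):
    c=cal(n); p=c['R']@np.asarray(X)+c['t']; return np.array([c['fx']*p[0]/p[2]+c['cx'],c['fy']*p[1]/p[2]+c['cy']])
E
python3 - <<'E'
from h import *
np.set_printoptions(precision=4,suppress=True)
def crop(n,x,y,w,h,f,o):
    im,d=load(n,0); cv2.imwrite(o,cv2.resize(im[y:y+h,x:x+w,::-1],None,fx=f,fy=f,interpolation=cv2.INTER_CUBIC))
crop('scene',290,170,130,100,6,'pics/c1.png'); crop('top',130,175,130,110,6,'pics/c2.png'); crop('top',270,130,190,120,4,'pics/c3.png'); crop('scene',90,120,190,140,4,'pics/c4.png')
C={}
for n in('scene','top'):
    im,d=load(n,0); hsv=cv2.cvtColor(im,cv2.COLOR_RGB2HSV); P=cloud(n,d)
    reg=np.zeros(d.shape,bool)
    if n=='scene': reg[190:225,315:395]=1
    else: reg[185:235,140:215]=1
    for name,lo,hi in(('blue',110,130),('green',50,85),('amber',8,20)):
        m=reg&(hsv[...,0]>=lo)&(hsv[...,0]<=hi)&(hsv[...,1]>(200 if name=='amber' else 130))
        k,lab,st,cen=cv2.connectedComponentsWithStats(m.astype(np.uint8))
        i=1+np.argmax(st[1:,4]); mm=lab==i
        print(n,name,st[i],cen[i],np.nanmedian(P[mm],0)); 
        # ball : top-most portion
        ys,xs=np.nonzero(mm)
        if n=='top': 
            sel=ys<ys.min()+9; print('  ball',xs[sel].mean(),ys[sel].mean())
            pts=P[mm]; print('  z range',pts[:,2].min(),pts[:,2].max())
E
```

```text
scene blue [325 199  10   8  55] [329.4727 202.7455] [0.5711 0.2069 0.1938]
scene green [350 206   9   8  54] [353.8704 209.2963] [0.5699 0.2658 0.1942]
scene amber [375 212   9   8  56] [379.0357 215.5893] [0.5673 0.3243 0.1939]
top blue [194 192   9  36 150] [199.0467 207.0667] [0.5422 0.2032 0.17  ]
  ball 197.74545454545455 195.8909090909091
  z range 0.009364254232591893 0.20286105590880135
top green [171 193   9  35 132] [175.75   207.2045] [0.5413 0.2632 0.1707]
  ball 174.09615384615384 196.59615384615384
  z range 0.015249792213008326 0.2028976624595358
top amber [147 193  11  35 159] [152.6352 208.1509] [0.5382 0.3227 0.1678]
  ball 150.6140350877193 196.87719298245614
  z range 0.008232128423031122 0.20221725541503
```

View pics/c1.png

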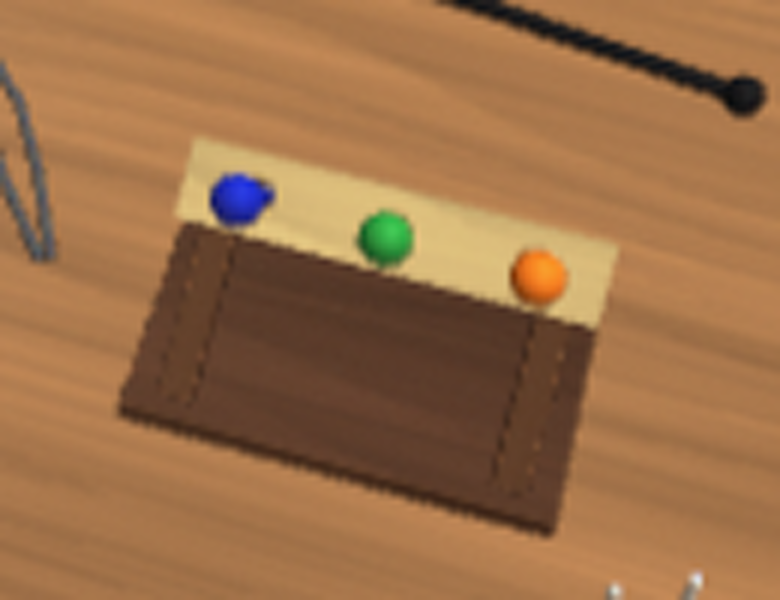

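View pics/c2.png

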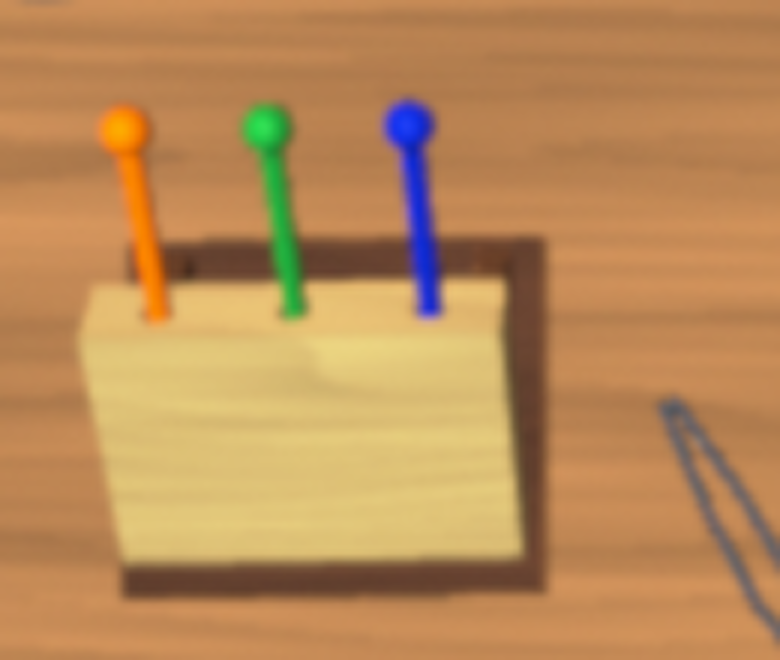

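View pics/c3.png

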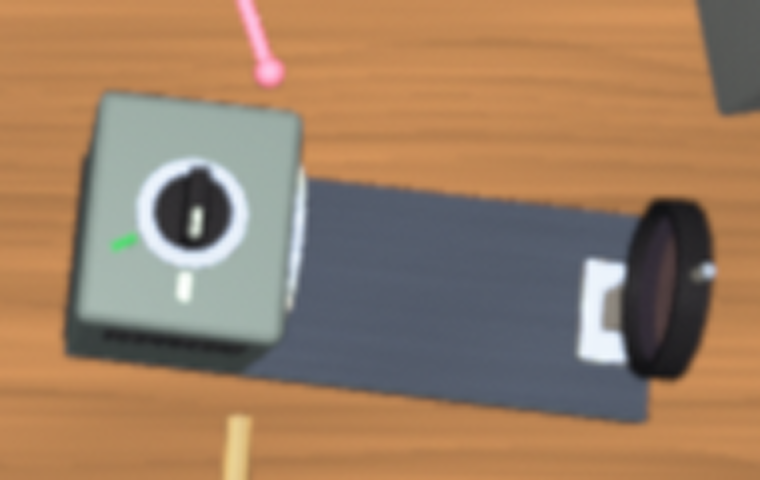

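View pics/c4.png

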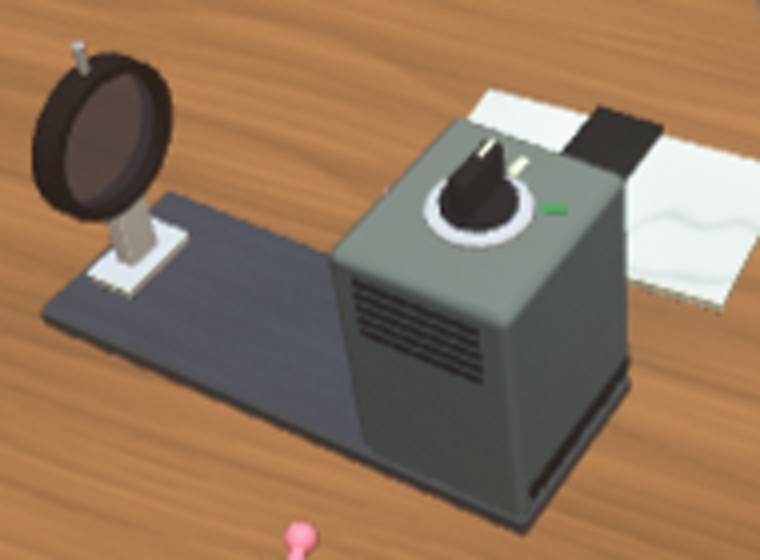

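The crops show the blue ball at scene (329,203) and top (198,196). It is in the hole nearest the tweezers, at the rack's -y end. The amber and green wands are in the other two holes. The knob bar lies along image-vertical at top (318,182), and the green mark is clockwise of the white one. Next I measure poses.

Run:
```python
from h import *
np.set_printoptions(precision=4,suppress=True)
im,d=load('top',0);P=cloud('top',d)
# house top
m=(abs(P[...,2]-0.21)<0.006)&(P[...,1]<0.1)&(P[...,1]>-.3)&(P[...,0]>.3)&(P[...,0]<.75)
k,lab,st,cen=cv2.connectedComponentsWithStats(m.astype(np.uint8)); i=1+np.argmax(st[1:,4]); q=P[lab==i]; print('top z',np.median(q[:,2]),st[i])
r=cv2.minAreaRect((q[:,:2]*1000).astype(np.float32)); print('house',r)
# base plate
m=(abs(P[...,2]-0.018)<0.006)
hsv=cv2.cvtColor(im,cv2.COLOR_RGB2HSV)
m=m&(hsv[...,0]>100)&(hsv[...,0]<130); m[:, :340]=0; m[:170]=0;m[240:]=0
q=P[m]; print('base',cv2.minAreaRect((q[:,:2]*1000).astype(np.float32)),len(q), np.median(q[:,2]))
# knob
reg=np.zeros(d.shape,bool);reg[165:205,300:335]=1
m=reg&(P[...,2]>0.243)&(P[...,2]<.26); q=P[m];print('knob bar n',len(q),cv2.minAreaRect((q[:,:2]*1000).astype(np.float32)),q.mean(0))
m=reg&(P[...,2]>0.214)&(P[...,2]<.26); q=P[m];print('knob all n',len(q),cv2.minAreaRect((q[:,:2]*1000).astype(np.float32)),cv2.minEnclosingCircle((q[:,:2]*1000).astype(np.float32)), np.percentile(q[:,2],[5,50,95]))
# white ring circle (z~.211)
m=reg&(hsv[...,2]>215)&(hsv[...,1]<40)
ys,xs=np.nonzero(m); el=cv2.fitEllipse(np.stack([xs,ys],1).astype(np.float32));print('ring',el, onz('top',*el[0],.211))
# rack: block & board
m=(P[...,2]<.02)&(P[...,2]>.006)&(hsv[...,2]<130); m[:, :140]=0;m[:,225:]=0;m[:210]=0;m[280:]=0
q=P[m]; print('board',cv2.minAreaRect((q[:,:2]*1000).astype(np.float32)),len(q))
# balls triangulated
for nm,a in (('blue',(329.47,202.75,197.75,195.9)),('green',(353.87,209.3,174.1,196.6)),('amber',(379.04,215.6,150.6,196.9))):print(nm,tri(*a))
# analyser
m=(P[...,2]>.1)&(P[...,2]<.23); m[:, :415]=0;m[:,455:]=0;m[:170]=0;m[230:]=0
q=P[m]; print('analyser',q.min(0),q.max(0),cv2.minAreaRect((q[:,:2]*1000).astype(np.float32)))
im,d=load('scene',0);P=cloud('scene',d)
m=(abs(P[...,2]-0.21)<0.006)&(P[...,1]<0.1)&(P[...,1]>-.3)&(P[...,0]>.3)&(P[...,0]<.75)
k,lab,st,cen=cv2.connectedComponentsWithStats(m.astype(np.uint8)); i=1+np.argmax(st[1:,4]); q=P[lab==i]; print('S top z',np.median(q[:,2]),cv2.minAreaRect((q[:,:2]*1000).astype(np.float32)))
m=(P[...,2]>0.243)&(P[...,2]<.262)&(abs(P[...,0]-.61)<.06)&(abs(P[...,1]+.08)<.08);q=P[m];print('S bar',len(q),cv2.minAreaRect((q[:,:2]*1000).astype(np.float32)),q.mean(0))
```

```text
top z 0.21037799714797367 [ 289  153   57   63 2551]
house ((598.7398681640625, -95.08865356445312), (129.68356323242188, 149.41165161132812), 84.01234436035156)
base ((574.9573364257812, -310.5797119140625), (256.6995544433594, 144.8526611328125), 84.03668212890625) 3761 0.01868131440964098
knob bar n 112 ((598.7011108398438, -95.18869018554688), (14.241395950317383, 46.3845329284668), 83.37256622314453) [ 0.5983 -0.095   0.2507]
knob all n 541 ((594.3455200195312, -93.88555908203125), (98.14303588867188, 84.63578796386719), 0.28301718831062317) ((597.6856079101562, -89.30377197265625), 59.17509078979492) [0.2145 0.2207 0.2523]
ring ((317.4245910644531, 183.76898193359375), (23.634374618530273, 30.186532974243164), 6.300217628479004) [ 0.5967 -0.0951  0.211 ]
board ((453.6749267578125, 259.1422424316406), (167.6896209716797, 195.7305145263672), 1.0315049886703491) 763
blue (array([0.5655, 0.2056, 0.188 ]), np.float64(0.0008416744023084766))
green (array([0.5632, 0.2652, 0.187 ]), np.float64(0.00015627738505027196))
amber (array([0.5615, 0.3246, 0.1879]), np.float64(0.0003313108931476218))
analyser [ 0.5065 -0.4241  0.1   ] [ 0.6248 -0.3911  0.2262] ((565.7266845703125, -408.8191223144531), (23.78911590576172, 118.83197021484375), 83.92906951904297)
S top z 0.20921496388039582 ((599.443115234375, -93.83277893066406), (129.50738525390625, 151.4728546142578), 84.13392639160156)
S bar 97 ((599.2367553710938, -93.96917724609375), (14.871150016784668, 48.54926681518555), 82.53266143798828) [ 0.6007 -0.0927  0.2491]
```

Everything agrees with the given sizes. The house is 130x149 mm at yaw −6.0°, and knob to analyser centre is 316 mm, as specified. That puts light_mid at (0.5795, −0.2786, 0.14). The ball is at (0.5655, 0.2056, 0.188), where 0.1896 m height is expected, and rack yaw is about 1.5°. Next I plan the knob approach.

```bash
cat > plan.py <<'E'
from h import *
from scipy.spatial.transform import Rotation as Ro, Slerp
import json
np.set_printoptions(precision=4,suppress=True)
X=np.array([.9945,-.1045,0]);Y=np.array([.1045,.9945,0]);MID=np.array([.5795,-.2786,.14]);KN=np.array([.599,-.0946,.24])
def down(yaw): # tool x heading deg
    a=np.radians(yaw); x=np.array([np.cos(a),np.sin(a),0]); y=np.array([0,0,-1.]); return np.stack([x,y,np.cross(x,y)],1)
def rows(p0,R0,wps,rp=2,rt=1):
    dp=[];tw=[]
    p,R=p0,R0
    for (pt,Rt,n) in wps:
        sl=Slerp([0,1],Ro.from_matrix([R,Rt])); pp=p;
        for i in range(1,n+1):
            pn=p+(pt-p)*i/n; Rn=sl(i/n).as_matrix(); Rc=sl((i-1)/n).as_matrix()
            dp.append(np.round(Rc.T@(pn-pp)*100,rp).tolist()); tw.append(np.round(np.degrees(Ro.from_matrix(Rc.T@Rn).as_rotvec()),rt).tolist()); pp=pn
        p,R=pt,Rt
    print(json.dumps({"dp":dp,"twist":tw}))
def st():
    s=env.read_state(); return s,s['position'],s['tcp_rot']
E
python3 - <<'E'
from plan import *
s,p,R=st()
rows(p,R,[(p+[0,0,.11],R,3)])
pk=np.r_[KN[:2],.33]
rows(p+[0,0,.11],R,[(pk,down(-6),18)])
E
```

```text
{"dp": [[-0.0, -3.67, -0.0], [-0.0, -3.67, -0.0], [-0.0, -3.67, -0.0]], "twist": [[0.0, 0.0, 0.0], [0.0, 0.0, 0.0], [0.0, 0.0, 0.0]]}
{"dp": [[3.24, -0.0, -1.99], [3.2, -0.0, -2.05], [3.16, -0.0, -2.11], [3.13, -0.0, -2.17], [3.09, -0.0, -2.22], [3.04, -0.0, -2.28], [3.0, -0.0, -2.33], [2.96, -0.0, -2.39], [2.91, -0.0, -2.44], [2.87, -0.0, -2.5], [2.82, -0.0, -2.55], [2.78, -0.0, -2.6], [2.73, -0.0, -2.65], [2.68, -0.0, -2.7], [2.63, -0.0, -2.75], [2.58, -0.0, -2.8], [2.53, -0.0, -2.84], [2.47, -0.0, -2.89]], "twist": [[0.0, -1.1, -0.0], [0.0, -1.1, -0.0], [0.0, -1.1, -0.0], [0.0, -1.1, -0.0], [0.0, -1.1, -0.0], [0.0, -1.1, -0.0], [0.0, -1.1, -0.0], [0.0, -1.1, -0.0], [0.0, -1.1, -0.0], [0.0, -1.1, -0.0], [0.0, -1.1, -0.0], [0.0, -1.1, -0.0], [0.0, -1.1, -0.0], [0.0, -1.1, -0.0], [0.0, -1.1, -0.0], [0.0, -1.1, -0.0], [0.0, -1.1, -0.0], [0.0, -1.1, -0.0]]}
```

Request:
{"method": "step_arm", "body": {"dp": [[0,-3.7,0],[0,-3.7,0],[0,-3.7,0],[3.2,0,-2.0],[3.2,0,-2.0],[3.2,0,-2.1],[3.1,0,-2.2],[3.1,0,-2.2],[3.0,0,-2.3],[3.0,0,-2.3]], "twist": [[0,0,0],[0,0,0],[0,0,0],[0,-1.1,0],[0,-1.1,0],[0,-1.1,0],[0,-1.1,0],[0,-1.1,0],[0,-1.1,0],[0,-1.1,0]], "grip": 0.35}}

```text
clock: 1.35
position: [0.371, 0.2495, 0.3314]
tcp_rot: [[0.958, -0.006, 0.287], [-0.287, -0.006, 0.958], [-0.004, -1.0, -0.007]]
wrist_force: [0.5, -0.4, 0.1]
grip_width: 0.0551
```

Run:
```python
from plan import *
s,p,R=st()
rows(p,R,[(np.r_[KN[:2],.32],down(-6),11)])
```

```text
{"dp": [[2.88, 0.11, -2.4], [2.84, 0.11, -2.45], [2.8, 0.11, -2.5], [2.76, 0.11, -2.54], [2.71, 0.11, -2.59], [2.67, 0.11, -2.64], [2.63, 0.11, -2.68], [2.58, 0.11, -2.73], [2.53, 0.11, -2.77], [2.49, 0.11, -2.81], [2.44, 0.1, -2.85]], "twist": [[0.0, -1.0, -0.0], [0.0, -1.0, -0.0], [0.0, -1.0, -0.0], [0.0, -1.0, -0.0], [0.0, -1.0, -0.0], [0.0, -1.0, -0.0], [0.0, -1.0, -0.0], [0.0, -1.0, -0.0], [0.0, -1.0, -0.0], [0.0, -1.0, -0.0], [0.0, -1.0, -0.0]]}
```

Request:
{"method": "step_arm", "body": {"dp": [[2.9,0.1,-2.4],[2.8,0.1,-2.4],[2.8,0.1,-2.5],[2.8,0.1,-2.5],[2.7,0.1,-2.6],[2.7,0.1,-2.6],[2.6,0.1,-2.7],[2.6,0.1,-2.7],[2.5,0.1,-2.8],[2.5,0.1,-2.8],[2.4,0.1,-2.8],[0,0,0]], "twist": [[0,-1,0],[0,-1,0],[0,-1,0],[0,-1,0],[0,-1,0],[0,-1,0],[0,-1,0],[0,-1,0],[0,-1,0],[0,-1,0],[0,-1,0],[0,0,0]]}}

```text
clock: 2.85
position: [0.6064, -0.1063, 0.3149]
tcp_rot: [[0.995, -0.015, 0.096], [-0.096, -0.004, 0.995], [-0.014, -1.0, -0.005]]
wrist_force: [-0.2, 1.0, 1.1]
grip_width: 0.0554
```

Run:
```python
from plan import *
s,p,R=st(); print(p,R)
rows(p,R,[(np.r_[KN[:2],.285],down(-6),1),(np.r_[KN[:2],.25],down(-6),3)])
```

```text
[ 0.6064 -0.1063  0.3149] [[ 0.9953 -0.0148  0.0959]
 [-0.096  -0.0038  0.9954]
 [-0.0144 -0.9999 -0.0052]]
{"dp": [[-0.81, 3.0, 1.11], [0.0, 1.17, -0.0], [0.0, 1.17, -0.0], [0.0, 1.17, -0.0]], "twist": [[0.3, 0.5, -0.8], [0.0, 0.0, 0.0], [0.0, 0.0, 0.0], [0.0, 0.0, 0.0]]}
```

Request:
{"method": "step_arm", "body": {"dp": [[-0.8,1.0,1.1],[0,0,0],[0,0,0]], "twist": [[0.3,0.5,-0.8],[0,0,0],[0,0,0]]}}

```text
clock: 3.22
position: [0.5989, -0.0934, 0.3049]
tcp_rot: [[0.995, -0.001, 0.104], [-0.104, 0.001, 0.995], [-0.001, -1.0, 0.0]]
wrist_force: [0.5, -1.0, 0.0]
grip_width: 0.0556
```

Run:
```python
from plan import *
s,p,R=st(); print(p,R)
rows(p,R,[(np.r_[KN[:2],.25],down(-6),4)])
im,d=env.get_image('top'); c=im[120:240,250:400,::-1]; cv2.imwrite('pics/k1.png',cv2.resize(c,None,fx=4,fy=4))
im,d=env.get_image('scene'); c=im[100:240,150:300,::-1]; cv2.imwrite('pics/k2.png',cv2.resize(c,None,fx=4,fy=4))
```

```text
[ 0.5989 -0.0934  0.3049] [[ 0.9946 -0.0009  0.1042]
 [-0.1042  0.0006  0.9946]
 [-0.001  -1.      0.0005]]
{"dp": [[0.01, 1.37, -0.03], [0.01, 1.37, -0.03], [0.01, 1.37, -0.03], [0.01, 1.37, -0.03]], "twist": [[-0.0, 0.0, -0.0], [-0.0, 0.0, -0.0], [-0.0, 0.0, -0.0], [-0.0, 0.0, -0.0]]}
```

View pics/k2.png

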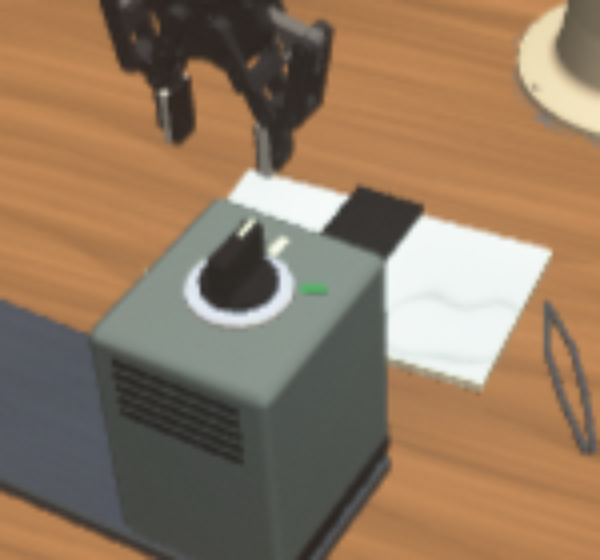

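The picture shows the open fingers straddling the knob, at crop (178,115) and (272,150), above the knob bar at (240,260). Descending and closing.

Request:
{"method": "step_arm", "body": {"dp": [[0,1.4,0],[0,1.4,0],[0,1.4,0],[0,1.0,0],[0,0,0]], "twist": [[0,0,0],[0,0,0],[0,0,0],[0,0,0],[0,0,0]]}}

```text
clock: 3.95
position: [0.5986, -0.0936, 0.248]
tcp_rot: [[0.995, -0.003, 0.104], [-0.104, 0.001, 0.995], [-0.003, -1.0, 0.001]]
wrist_force: [0.0, 0.4, -0.0]
grip_width: 0.0556
```

Run:
```python
from plan import *
s,p,R=st(); print(p,s['wrist_force'])
rows(p,R,[(np.r_[KN[:2],.249],down(-6),1)])
```

```text
[ 0.5986 -0.0936  0.248 ] [ 0.0258  0.4216 -0.0018]
{"dp": [[0.05, -0.1, -0.1]], "twist": [[-0.1, 0.0, -0.2]]}
```

Request:
{"method": "step_arm", "body": {"dp": [[0,0,-0.1],[0,0,0],[0,0,0],[0,0,0],[0,0,0],[0,0,0]], "twist": [[0,0,0],[0,0,0],[0,0,0],[0,0,0],[0,0,0],[0,0,0]], "grip": 1}}

```text
clock: 4.7
position: [0.599, -0.0948, 0.2495]
tcp_rot: [[0.995, -0.0, 0.104], [-0.104, 0.0, 0.995], [-0.0, -1.0, 0.0]]
wrist_force: [0.2, 0.3, 0.8]
grip_width: -0.0001
```

Run:
```python
from plan import *
print(env.read_state()['grip_width'])
im,d=env.get_image('top'); c=im[130:230,260:390,::-1]; cv2.imwrite('pics/k3.png',cv2.resize(c,None,fx=5,fy=5))
im,d=env.get_image('scene'); c=im[100:240,150:300,::-1]; cv2.imwrite('pics/k4.png',cv2.resize(c,None,fx=4,fy=4))
```

```text
-9.539621198835358e-05
```

View pics/k4.png

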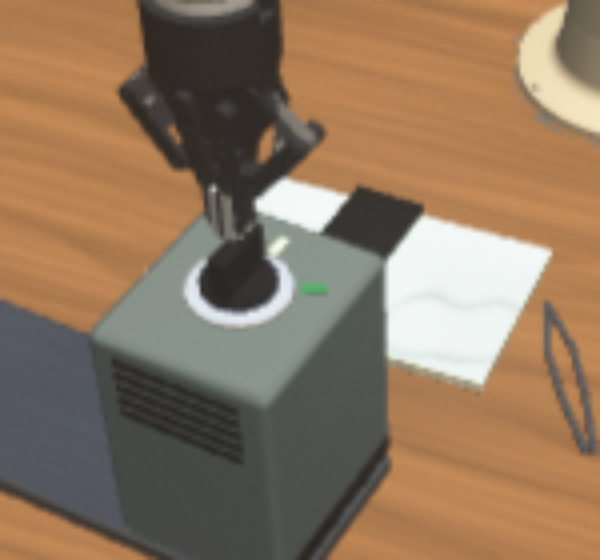

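View pics/k3.png

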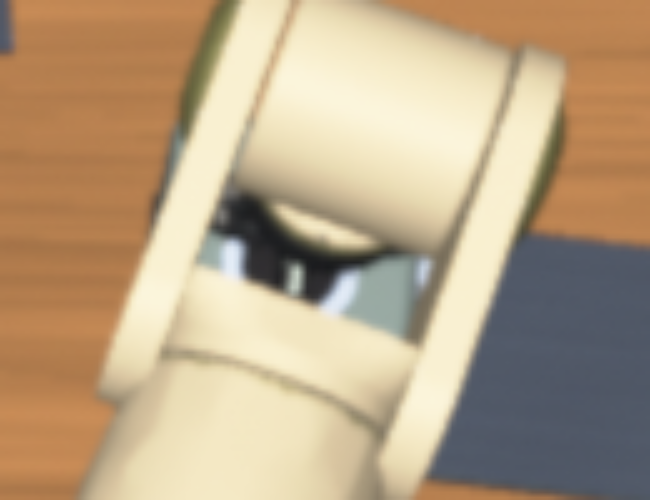

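Run:
```python
from plan import *
s,p,R=st()
im,d=env.get_image('scene'); P=cloud('scene',d)
for off in(-.03,-.01,0,.01,.022): print(off,proj('scene',p+R[:,1]*off))
for v in range(140,166,2): print(v,[ (u,P[v,u].round(3).tolist()) for u in (203,206,209)])
c=im[130:180,180:240,::-1]; cv2.imwrite('pics/k5.png',cv2.resize(c,None,fx=10,fy=10,interpolation=cv2.INTER_NEAREST))
```

```text
-0.03 [207.1233 151.1191]
-0.01 [207.7692 157.4957]
0 [208.0856 160.6198]
0.01 [208.3979 163.7022]
0.022 [208.7671 167.3474]
140 [(203, [0.619, -0.091, 0.33]), (206, [0.617, -0.085, 0.33]), (209, [0.611, -0.08, 0.327])]
142 [(203, [0.608, -0.098, 0.313]), (206, [0.61, -0.089, 0.317]), (209, [0.609, -0.082, 0.319])]
144 [(203, [0.609, -0.098, 0.308]), (206, [0.612, -0.088, 0.313]), (209, [0.612, -0.081, 0.316])]
146 [(203, [0.608, -0.099, 0.3]), (206, [0.61, -0.09, 0.305]), (209, [0.612, -0.081, 0.31])]
148 [(203, [0.612, -0.097, 0.298]), (206, [0.615, -0.088, 0.304]), (209, [0.608, -0.084, 0.299])]
150 [(203, [0.608, -0.101, 0.288]), (206, [0.61, -0.091, 0.293]), (209, [0.609, -0.084, 0.294])]
152 [(203, [0.61, -0.1, 0.284]), (206, [0.612, -0.091, 0.288]), (209, [0.609, -0.085, 0.288])]
154 [(203, [0.611, -0.1, 0.278]), (206, [0.61, -0.092, 0.28]), (209, [0.607, -0.086, 0.28])]
156 [(203, [0.609, -0.102, 0.27]), (206, [0.609, -0.093, 0.273]), (209, [0.606, -0.087, 0.272])]
158 [(203, [0.608, -0.103, 0.262]), (206, [0.608, -0.095, 0.265]), (209, [0.605, -0.088, 0.265])]
160 [(203, [0.563, -0.13, 0.21]), (206, [0.599, -0.101, 0.249]), (209, [0.595, -0.094, 0.249])]
162 [(203, [0.572, -0.125, 0.212]), (206, [0.609, -0.095, 0.253]), (209, [0.603, -0.09, 0.25])]
164 [(203, [0.614, -0.101, 0.249]), (206, [0.614, -0.093, 0.252]), (209, [0.607, -0.089, 0.247])]
```

View pics/k5.png

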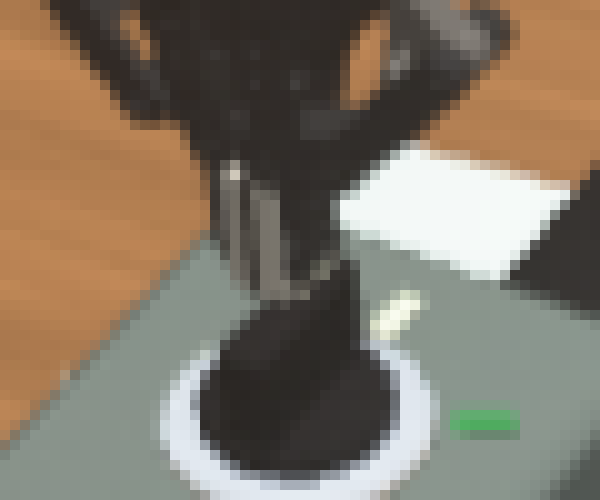

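Request:
{"method": "step_arm", "body": {"dp": [[0,-2,0],[0,-2,0],[0,0,0],[0,0,0]], "twist": [[0,0,0],[0,0,0],[0,0,0],[0,0,0]]}}

```text
clock: 5.35
position: [0.5987, -0.0947, 0.2891]
tcp_rot: [[0.995, -0.002, 0.104], [-0.104, 0.001, 0.995], [-0.002, -1.0, 0.001]]
wrist_force: [0.3, -0.1, -0.7]
grip_width: -0.0001
```

Run:
```python
from plan import *
s,p,R=st(); print(p,s['grip_width'])
im,d=env.get_image('scene'); P=cloud('scene',d)
np.savez('pics/scene5.npz',im=im,d=d)
for off in(-.03,0,.022): print(off,proj('scene',p+R[:,1]*off))
c=im[110:170,170:250,::-1]; cv2.imwrite('pics/k6.png',cv2.resize(c,None,fx=8,fy=8,interpolation=cv2.INTER_NEAREST))
for v in range(126,166,2): print(v,[ (u,P[v,u].round(3).tolist()) for u in (203,206,209)])
```

```text
[ 0.5987 -0.0947  0.2891] -6.482766091002326e-05
-0.03 [205.8684 137.9259]
0 [206.9023 147.9438]
0.022 [207.6337 155.0306]
126 [(203, [0.617, -0.089, 0.368]), (206, [0.618, -0.08, 0.371]), (209, [0.605, -0.08, 0.362])]
128 [(203, [0.613, -0.091, 0.359]), (206, [0.62, -0.08, 0.367]), (209, [0.6, -0.083, 0.352])]
130 [(203, [0.611, -0.093, 0.351]), (206, [0.614, -0.084, 0.356]), (209, [0.609, -0.079, 0.354])]
132 [(203, [0.613, -0.092, 0.347]), (206, [0.613, -0.085, 0.35]), (209, [0.609, -0.079, 0.349])]
134 [(203, [0.609, -0.095, 0.337]), (206, [0.612, -0.086, 0.342]), (209, [0.607, -0.081, 0.34])]
136 [(203, [0.611, -0.095, 0.333]), (206, [0.606, -0.09, 0.331]), (209, [0.608, -0.081, 0.335])]
138 [(203, [0.611, -0.095, 0.328]), (206, [0.606, -0.09, 0.326]), (209, [0.607, -0.082, 0.329])]
140 [(203, [0.611, -0.096, 0.322]), (206, [0.609, -0.089, 0.323]), (209, [0.607, -0.083, 0.323])]
142 [(203, [0.61, -0.097, 0.315]), (206, [0.611, -0.088, 0.319]), (209, [0.605, -0.084, 0.315])]
144 [(203, [0.611, -0.097, 0.31]), (206, [0.611, -0.089, 0.312]), (209, [0.607, -0.083, 0.311])]
146 [(203
[... 257 characters left out ...]
 [0.315, -0.251, 0.01])]
152 [(203, [0.537, -0.143, 0.212]), (206, [0.532, -0.137, 0.21]), (209, [0.525, -0.132, 0.206])]
154 [(203, [0.543, -0.14, 0.211]), (206, [0.538, -0.134, 0.209]), (209, [0.537, -0.126, 0.211])]
156 [(203, [0.547, -0.138, 0.208]), (206, [0.546, -0.13, 0.209]), (209, [0.541, -0.124, 0.207])]
158 [(203, [0.554, -0.135, 0.208]), (206, [0.553, -0.126, 0.21]), (209, [0.589, -0.097, 0.249])]
160 [(203, [0.561, -0.131, 0.208]), (206, [0.6, -0.1, 0.25]), (209, [0.597, -0.093, 0.25])]
162 [(203, [0.567, -0.128, 0.207]), (206, [0.605, -0.097, 0.249]), (209, [0.605, -0.089, 0.252])]
164 [(203, [0.614, -0.101, 0.249]), (206, [0.611, -0.094, 0.249]), (209, [0.606, -0.089, 0.247])]
```

View pics/k6.png

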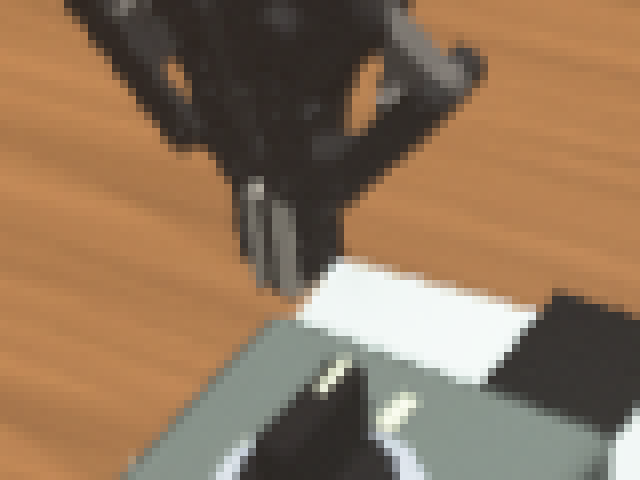

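The camera shows the shut fingertips at z ≈ 0.305 with the reported TCP at 0.289. The tips are therefore about 16 mm behind the reported TCP instead of 22 mm ahead, a discrepancy of about 38 mm along the tool. This explains the empty closing just above the bar. I trust the measured tip position and go lower, watching the force.

Request:
{"method": "step_arm", "body": {"dp": [[0,0,0],[0,0,0],[0,0,0],[0,1,0],[0,1,0],[0,1,0],[0,1,0],[0,1,0],[0,1,0],[0,0,0]], "twist": [[0,0,0],[0,0,0],[0,0,0],[0,0,0],[0,0,0],[0,0,0],[0,0,0],[0,0,0],[0,0,0],[0,0,0]], "grip": 0.35}}

```text
clock: 6.65
position: [0.5977, -0.0944, 0.2222]
tcp_rot: [[0.995, -0.006, 0.104], [-0.104, 0.003, 0.995], [-0.007, -1.0, 0.002]]
wrist_force: [-0.4, -0.1, 0.3]
grip_width: 0.0555
```

Run:
```python
from plan import *
s,p,R=st(); print(p,s['grip_width'],s['wrist_force'])
im,d=env.get_image('scene'); P=cloud('scene',d)
c=im[110:190,170:250,::-1]; cv2.imwrite('pics/k7.png',cv2.resize(c,None,fx=7,fy=7,interpolation=cv2.INTER_NEAREST))
```

```text
[ 0.5977 -0.0944  0.2222] 0.05550500894221964 [-0.4216 -0.1271  0.2784]
```

View pics/k7.png

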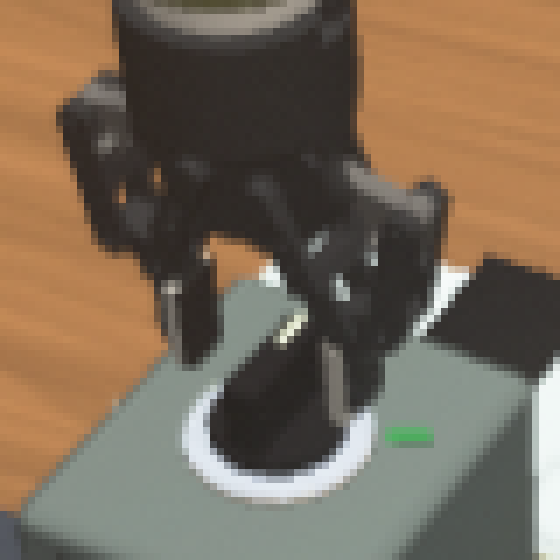

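The fingers now straddle the bar, with tips at crop (190,360) and (335,420) either side of the knob. Going 0.8 cm lower and closing.

Request:
{"method": "step_arm", "body": {"dp": [[0.1,0.8,0],[0,0,0],[0,0,0],[0,0,0],[0,0,0],[0,0,0],[0,0,0]], "twist": [[0,0,-0.3],[0,0,0],[0,0,0],[0,0,0],[0,0,0],[0,0,0],[0,0,0]], "grip": 1}}

```text
clock: 7.58
position: [0.5993, -0.0946, 0.2153]
tcp_rot: [[0.995, 0.002, 0.104], [-0.104, 0.001, 0.995], [0.002, -1.0, 0.001]]
wrist_force: [-0.3, -0.8, -0.6]
grip_width: 0.013
```

Request:
{"method": "step_arm", "body": {"dp": [[0,0,0],[0,0,0],[0,0,0],[0,0,0],[0,0,0],[0,0,0],[0,0,0],[0,0,0],[0,0,0]], "twist": [[0,7,0],[0,7,0],[0,7,0],[0,7,0],[0,7,0],[0,7,0],[0,7,0],[0,7,0],[0,0,0]]}}

```text
clock: 8.7
position: [0.5984, -0.0958, 0.2153]
tcp_rot: [[0.442, -0.001, 0.897], [-0.897, -0.002, 0.442], [0.001, -1.0, -0.002]]
wrist_force: [-0.8, 0.1, 0.2]
grip_width: 0.0132
```

Run:
```python
from plan import *
s,p,R=st(); print(p,R[:,0],np.degrees(np.arctan2(R[1,0],R[0,0])),s['grip_width'],s['wrist_force'],s['ft_torque'])
```

```text
[ 0.5984 -0.0958  0.2153] [ 0.4423 -0.8969  0.0014] -63.74911386193348 0.013161287684295715 [-0.764   0.0695  0.1812] [-0.0875  0.0304 -0.1268]
```

Request:
{"method": "step_arm", "body": {"dp": [[0,0,0],[0,0,0],[0,0,0]], "twist": [[0,2.4,0],[0,0,0],[0,0,0]]}}

```text
clock: 9.07
position: [0.5984, -0.0958, 0.2153]
tcp_rot: [[0.41, -0.001, 0.912], [-0.912, -0.002, 0.41], [0.002, -1.0, -0.002]]
wrist_force: [0.3, 1.0, -0.2]
grip_width: 0.0131
```

Request:
{"method": "step_arm", "body": {"dp": [[0,0,0],[0,0,0],[0,0,0],[0,0,0],[0,-2,0],[0,-3,0],[0,-3,0],[0,-3,0],[0,-2,0],[0,0,0]], "twist": [[0,0,0],[0,0,0],[0,0,0],[0,0,0],[0,0,0],[0,0,0],[0,0,0],[0,0,0],[0,0,0],[0,0,0]], "grip": 0.45}}

```text
clock: 10.32
position: [0.5984, -0.0955, 0.3491]
tcp_rot: [[0.413, -0.001, 0.911], [-0.911, -0.002, 0.413], [0.001, -1.0, -0.001]]
wrist_force: [0.1, 0.3, 0.2]
grip_width: 0.0469
```

Run:
```python
from plan import *
s,p,R=st(); print(p,s['grip_width'])
im,d=env.get_image('scene'); P=cloud('scene',d)
np.savez('pics/scene8.npz',im=im,d=d)
c=im[100:240,80:280,::-1]; cv2.imwrite('pics/k8.png',cv2.resize(c,None,fx=4,fy=4))
```

```text
[ 0.5984 -0.0955  0.3491] 0.04690340249656554
```

View pics/k8.png

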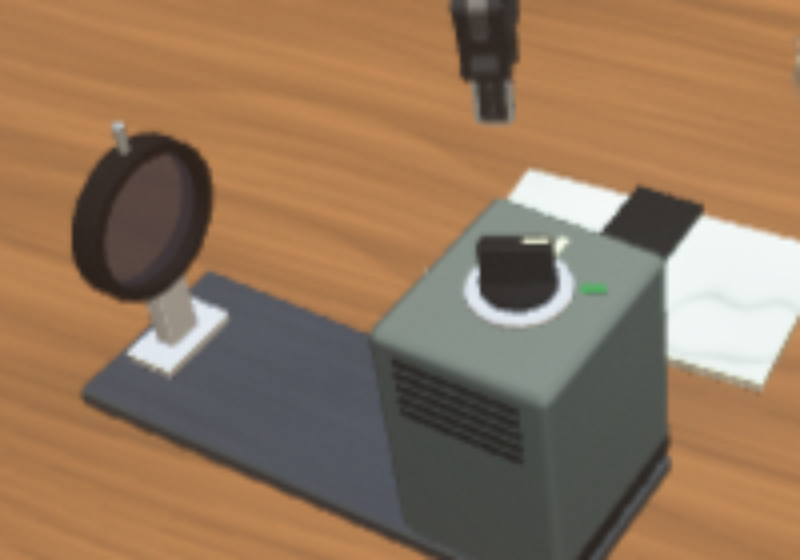

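Run:
```python
from plan import *
im,d=load('scene',8);P=cloud('scene',d)
m=(P[...,2]>0.243)&(P[...,2]<.262)&(abs(P[...,0]-.599)<.05)&(abs(P[...,1]+.095)<.05);q=P[m];print('S bar',len(q),cv2.minAreaRect((q[:,:2]*1000).astype(np.float32)),q.mean(0))
# tip check
m=(abs(P[...,0]-.598)<.06)&(abs(P[...,1]+.0955)<.06)&(P[...,2]>.28); print('hand lowest z',np.sort(P[m][:,2])[:12])
```

```text
S bar 113 ((600.2511596679688, -93.835693359375), (15.257892608642578, 45.848472595214844), 21.46615982055664) [ 0.6006 -0.093   0.2488]
hand lowest z [0.3623 0.3623 0.3625 0.3633 0.3643 0.3646 0.3651 0.3663 0.3665 0.3667
 0.3673 0.3677]
```

The bar turned from 82.5° to 21.5°, which is 61° clockwise. Its white line faces the green mark, so the lamp is on. Next comes the rack pre-grasp pose.

```bash
cat >> plan.py <<'E'
a=np.radians(1.5)
D=np.array([.7071*np.cos(a),.7071*np.sin(a),.7071]); TY=np.array([.7071*np.cos(a),.7071*np.sin(a),-.7071])
RT=np.stack([D,TY,np.cross(D,TY)],1)
BALL=np.array([.5655,.2056,.1887])
OFF=.035
def tcp_for(G,R): return G+OFF*R[:,1]
E
python3 - <<'E'
from plan import *
s,p,R=st(); print(p)
G=BALL-.07*D
PG=tcp_for(G-.12*TY,RT); print(G,PG)
rows(p,R,[(PG,RT,18)])
E
```

```text
[ 0.5982 -0.0954  0.348 ]
[0.516  0.2043 0.1392] [0.4559 0.2027 0.1993]
{"dp": [[-1.83, 0.83, -0.03], [-1.86, 0.76, 0.06], [-1.89, 0.69, 0.16], [-1.9, 0.62, 0.26], [-1.9, 0.55, 0.36], [-1.9, 0.49, 0.46], [-1.88, 0.43, 0.57], [-1.86, 0.37, 0.67], [-1.83, 0.32, 0.78], [-1.79, 0.27, 0.88], [-1.74, 0.23, 0.98], [-1.69, 0.19, 1.08], [-1.62, 0.15, 1.18], [-1.55, 0.12, 1.27], [-1.48, 0.1, 1.36], [-1.39, 0.08, 1.45], [-1.31, 0.07, 1.53], [-1.21, 0.06, 1.61]], "twist": [[1.5, -3.5, -2.2], [1.5, -3.5, -2.2], [1.5, -3.5, -2.2], [1.5, -3.5, -2.2], [1.5, -3.5, -2.2], [1.5, -3.5, -2.2], [1.5, -3.5, -2.2], [1.5, -3.5, -2.2], [1.5, -3.5, -2.2], [1.5, -3.5, -2.2], [1.5, -3.5, -2.2], [1.5, -3.5, -2.2], [1.5, -3.5, -2.2], [1.5, -3.5, -2.2], [1.5, -3.5, -2.2], [1.5, -3.5, -2.2], [1.5, -3.5, -2.2], [1.5, -3.5, -2.2]]}
```

Request:
{"method": "step_arm", "body": {"dp": [[-1.8,0.8,0],[-1.9,0.8,0.1],[-1.9,0.7,0.2],[-1.9,0.6,0.3],[-1.9,0.6,0.4],[-1.9,0.5,0.5],[-1.9,0.4,0.6],[-1.9,0.4,0.7],[-1.8,0.3,0.8],[0,0,0]], "twist": [[1.5,-3.5,-2.2],[1.5,-3.5,-2.2],[1.5,-3.5,-2.2],[1.5,-3.5,-2.2],[1.5,-3.5,-2.2],[1.5,-3.5,-2.2],[1.5,-3.5,-2.2],[1.5,-3.5,-2.2],[1.5,-3.5,-2.2],[0,0,0]]}}

```text
clock: 11.62
position: [0.5208, 0.0607, 0.2561]
tcp_rot: [[0.769, 0.378, 0.515], [-0.518, -0.103, 0.849], [0.374, -0.92, 0.117]]
wrist_force: [0.2, -0.4, 1.7]
grip_width: 0.0468
```

Run:
```python
from plan import *
s,p,R=st(); print(p)
G=BALL-.07*D
PG=tcp_for(G-.12*TY,RT)
rows(p,R,[(PG,RT,10)])
```

```text
[0.5208 0.0607 0.2561]
{"dp": [[-1.45, 0.13, 0.81], [-1.4, 0.1, 0.88], [-1.36, 0.07, 0.95], [-1.31, 0.05, 1.02], [-1.25, 0.02, 1.09], [-1.19, 0.01, 1.16], [-1.13, -0.01, 1.22], [-1.06, -0.02, 1.28], [-0.99, -0.03, 1.34], [-0.91, -0.03, 1.39]], "twist": [[1.3, -3.1, -2.0], [1.3, -3.1, -2.0], [1.3, -3.1, -2.0], [1.3, -3.1, -2.0], [1.3, -3.1, -2.0], [1.3, -3.1, -2.0], [1.3, -3.1, -2.0], [1.3, -3.1, -2.0], [1.3, -3.1, -2.0], [1.3, -3.1, -2.0]]}
```

Request:
{"method": "step_arm", "body": {"dp": [[-1.5,0.1,0.8],[-1.4,0.1,0.9],[-1.4,0.1,1.0],[-1.3,0.1,1.0],[-1.3,0,1.1],[-1.2,0,1.2],[-1.1,0,1.2],[-1.1,0,1.3],[-1.0,0,1.3],[-0.9,0,1.4],[0,0,0],[0,0,0]], "twist": [[1.3,-3.1,-2],[1.3,-3.1,-2],[1.3,-3.1,-2],[1.3,-3.1,-2],[1.3,-3.1,-2],[1.3,-3.1,-2],[1.3,-3.1,-2],[1.3,-3.1,-2],[1.3,-3.1,-2],[1.3,-3.1,-2],[0,0,0],[0,0,0]]}}

```text
clock: 13.12
position: [0.4588, 0.2009, 0.194]
tcp_rot: [[0.709, 0.705, -0.025], [0.017, 0.018, 1.0], [0.705, -0.709, 0.001]]
wrist_force: [-0.6, 0.1, 0.7]
grip_width: 0.047
```

Run:
```python
from plan import *
s,p,R=st(); print(p,R)
G=BALL-.07*D
PG=tcp_for(G-.12*TY,RT);print(PG)
rows(p,R,[(PG,RT,1)])
for n in('scene','top'):
    im,d=env.get_image(n); np.savez(f'pics/{n}9.npz',im=im,d=d)
    print(proj(n,p),proj(n,p-.016*R[:,1]))
    c=im[120:260,260:440] if n=='scene' else im[170:310,120:300]
    cv2.imwrite(f'pics/p_{n}.png',cv2.resize(c[:,:,::-1],None,fx=4,fy=4,interpolation=cv2.INTER_NEAREST))
```

```text
[0.4588 0.2009 0.194 ] [[ 0.709   0.7048 -0.0246]
 [ 0.0165  0.0183  0.9997]
 [ 0.705  -0.7092  0.0013]]
[0.4559 0.2027 0.1993]
{"dp": [[0.18, -0.58, 0.19]], "twist": [[0.0, -0.1, -0.2]]}
[338.9371 172.1331] [340.5492 166.0307]
[197.5571 238.074 ] [196.865  242.3502]
```

View pics/p_scene.png

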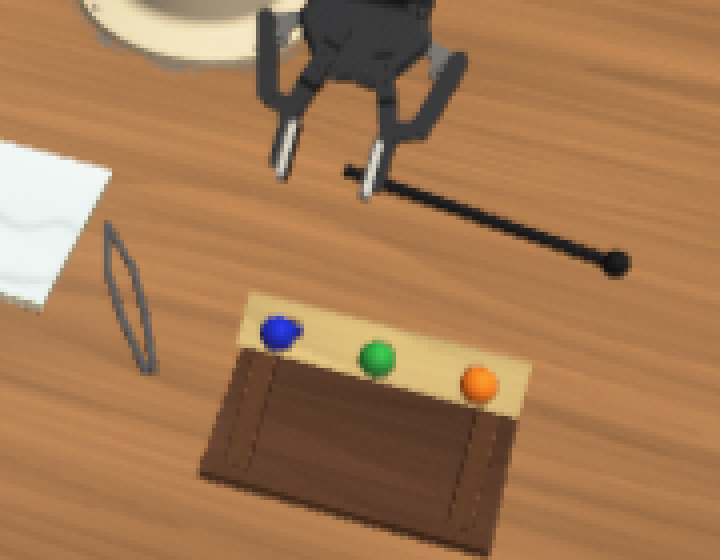

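View pics/p_top.png

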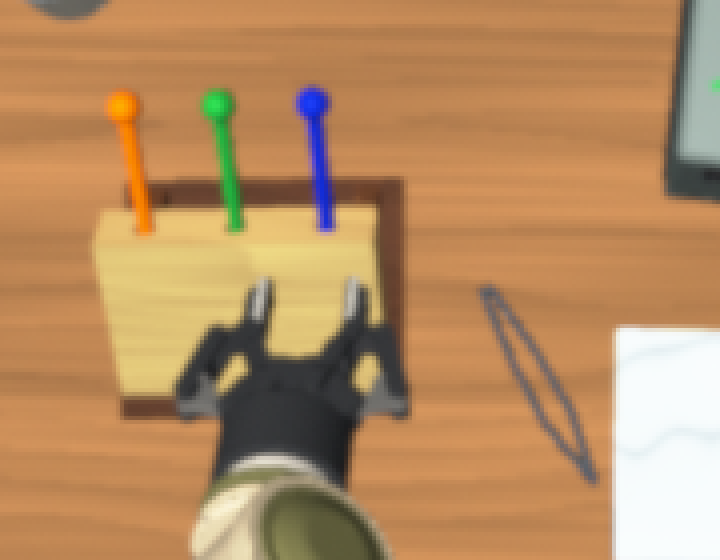

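Run:
```python
from plan import *
s,p,R=st(); 
A=tri(331,165,208.5,240.3);B=tri(352.2,169.3,186,240.3)
print(A,B); M=(A[0]+B[0])/2; print('tip mid',M,'rel tool',R.T@(M-p)*1000)
for n in('scene','top'):
    im,d=load(n,9);P=cloud(n,d)
    Q=(P-p)@R; m=(abs(Q[...,0])<.012)&(abs(Q[...,2])<.045)&(Q[...,1]>-.06)&(Q[...,1]<.03)
    q=Q[m]; print(n,len(q),'max along',np.sort(q[:,1])[-10:],'z range',np.percentile(q[q[:,1]>-.035][:,2],[1,50,99]),'x',np.percentile(q[:,0],[2,98]))
```

```text
(array([0.4525, 0.1745, 0.2042]), np.float64(0.004726743233069546)) (array([0.4515, 0.2292, 0.2075]), np.float64(0.004143029796409264))
tip mid [0.452  0.2019 0.2058] rel tool [  3.5946 -13.0861   1.1646]
scene 202 max along [-0.016  -0.015  -0.0148 -0.0143 -0.0141 -0.0137 -0.0136 -0.0133 -0.0125
 -0.0124] z range [-0.0369 -0.0236  0.0363] x [-0.0061  0.0118]
top 115 max along [-0.0182 -0.0181 -0.018  -0.0171 -0.0171 -0.0169 -0.016  -0.0156 -0.015
 -0.0133] z range [-0.0383 -0.0245  0.0348] x [-0.007   0.0119]
```

Run:
```python
from plan import *
M=onz('top',201.2,226.5,.123);print('mouth',M,'pred',BALL-.097*D)
print('ball from top at z .1896',onz('top',197.75,195.9,.1896),'scene',onz('scene',329.0,202.9,.1896))
s,p,R=st()
G=BALL-.07*D
for back in(.12,.05,0): print(back,tcp_for(G-back*TY,RT))
rows(p,R,[(tcp_for(G-.09*TY,RT),RT,1),(tcp_for(G,RT),RT,6)])
```

```text
mouth [0.4941 0.2024 0.123 ] pred [0.4969 0.2038 0.1201]
ball from top at z .1896 [0.5654 0.2049 0.1896] scene [0.5678 0.2053 0.1896]
0.12 [0.4559 0.2027 0.1993]
0.05 [0.5054 0.204  0.1498]
0 [0.5408 0.205  0.1145]
{"dp": [[0.19, 2.43, 0.19], [0.0, 1.5, -0.0], [-0.0, 1.5, 0.0], [-0.0, 1.5, 0.0], [0.0, 1.5, -0.0], [-0.0, 1.5, -0.0], [-0.0, 1.5, 0.0]], "twist": [[-0.0, -0.1, -0.1], [0.0, 0.0, 0.0], [0.0, 0.0, 0.0], [0.0, 0.0, 0.0], [0.0, 0.0, 0.0], [0.0, 0.0, 0.0], [0.0, 0.0, 0.0]]}
```

Request:
{"method": "step_arm", "body": {"dp": [[0.2,2.0,0.2],[0,1.5,0],[0,1.5,0],[0,1.5,0],[0,1.5,0],[0,1.5,0],[0,0,0]], "twist": [[0,-0.1,-0.1],[0,0,0],[0,0,0],[0,0,0],[0,0,0],[0,0,0],[0,0,0]]}}

```text
clock: 14.1
position: [0.535, 0.2015, 0.1349]
tcp_rot: [[0.711, 0.703, -0.018], [0.012, 0.014, 1.0], [0.703, -0.711, 0.002]]
wrist_force: [0.3, 0.6, -0.5]
grip_width: 0.0469
```

Run:
```python
from plan import *
s,p,R=st();print(p,s['wrist_force'])
G=BALL-.07*D
rows(p,R,[(tcp_for(G,RT),RT,1)])
for n in('scene','top'):
    im,d=env.get_image(n); np.savez(f'pics/{n}10.npz',im=im,d=d)
    c=im[160:230,290:380] if n=='scene' else im[175:265,140:260]
    cv2.imwrite(f'pics/q_{n}.png',cv2.resize(c[:,:,::-1],None,fx=6,fy=6,interpolation=cv2.INTER_NEAREST))
```

```text
[0.535  0.2015 0.1349] [ 0.3367  0.613  -0.4545]
{"dp": [[-1.02, 1.86, 0.33]], "twist": [[0.3, -0.4, -0.3]]}
```

View pics/q_scene.png

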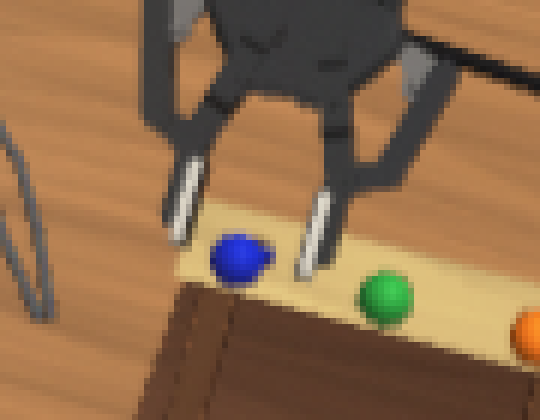

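View pics/q_top.png

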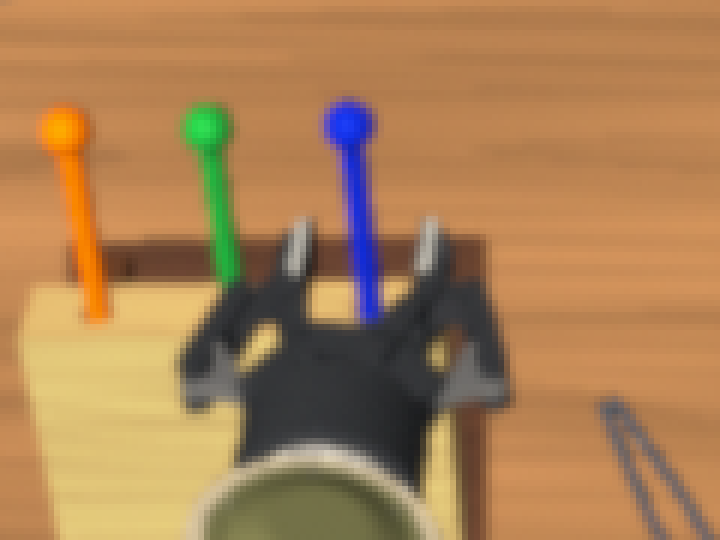

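Run:
```python
from plan import *
s,p,R=st()
for n in('scene','top'):
    im,d=load(n,10);P=cloud(n,d);Q=(P-p)@R
    dark=im.max(-1)<110
    for lo,hi in((.036,.044),(.044,.05),(.05,.057),(.057,.066)):
        m=dark&(abs(Q[...,0])<.045)&(Q[...,1]>-.13)&(Q[...,1]<0.03)&(abs(Q[...,2])>lo)&(abs(Q[...,2])<hi)
        q=Q[m]; print(n,lo,len(q),np.round(np.sort(q[:,1])[-6:],4) if len(q) else '')
```

```text
scene 0.036 82 [-0.04   -0.0376 -0.0352 -0.0336 -0.0296 -0.0272]
scene 0.044 53 [-0.059  -0.0589 -0.0583 -0.0572 -0.0566 -0.0565]
scene 0.05 107 [-0.0619 -0.0615 -0.0608 -0.0601 -0.0595 -0.0578]
scene 0.057 81 [-0.0814 -0.0806 -0.079  -0.0776 -0.0766 -0.0751]
top 0.036 106 [-0.0316 -0.0311 -0.0287 -0.0286 -0.0271 -0.0247]
top 0.044 71 [-0.0632 -0.0612 -0.0609 -0.0597 -0.0582 -0.0565]
top 0.05 95 [-0.0633 -0.0631 -0.0615 -0.0569 -0.0162 -0.0155]
top 0.057 72 [-0.0874 -0.0854 -0.0824 -0.0822 -0.0746 -0.0127]
```

The fingers straddle the blue rod, with tips either side at scene crop (180,240) and (305,275). The green wand is about 18 mm clear of the linkage. I advance the last 1.9 cm, correct the small shifts, and close.

Request:
{"method": "step_arm", "body": {"dp": [[-0.5,0.9,0.2],[-0.4,0.8,0.1],[0,0,0]], "twist": [[0.3,-0.4,-0.3],[0,0,0],[0,0,0]]}}

```text
clock: 14.58
position: [0.5425, 0.2056, 0.126]
tcp_rot: [[0.717, 0.696, -0.03], [0.02, 0.022, 1.0], [0.696, -0.718, 0.002]]
wrist_force: [0.7, 0.7, 0.5]
grip_width: 0.0464
```

Run:
```python
from plan import *
s,p,R=st();print(p,s['wrist_force'])
G=BALL-.07*D
rows(p,R,[(tcp_for(G,RT),RT,1)])
```

```text
[0.5425 0.2056 0.126 ] [0.6555 0.6671 0.5374]
{"dp": [[-0.93, 0.7, -0.06]], "twist": [[-0.2, 0.1, -0.9]]}
```

Request:
{"method": "step_arm", "body": {"dp": [[-0.8,0.6,0],[0,0,0],[0,0,0]], "twist": [[-0.2,0.1,-0.9],[0,0,0],[0,0,0]]}}

```text
clock: 14.95
position: [0.5437, 0.206, 0.1256]
tcp_rot: [[0.718, 0.696, -0.028], [0.019, 0.021, 1.0], [0.696, -0.718, 0.002]]
wrist_force: [1.0, -0.1, 0.5]
grip_width: 0.0471
```

Run:
```python
from plan import *
s,p,R=st();print(p,s['wrist_force'])
G=BALL-.07*D
rows(p,R,[(tcp_for(G,RT),RT,1)])
```

```text
[0.5437 0.206  0.1256] [ 1.0004 -0.1214  0.4932]
{"dp": [[-0.99, 0.59, -0.1]], "twist": [[-0.1, -0.0, -0.9]]}
```

Run:
```python
from plan import *
s,p,R=st();print(s['qpos'],s['tau'],s['ft_torque'])
im,d=env.get_image('scene');cv2.imwrite('pics/full1.png',im[:,:,::-1])
im,d=env.get_image('top');cv2.imwrite('pics/full2.png',im[:,:,::-1])
```

```text
[ 0.223   0.3084  2.0247 -1.2317  0.1425 -0.2   ] [ -0.0049 -34.8508 -19.9027  -0.2724  -0.393    0.0004] [-0.0179  0.3668 -0.0111]
```

View pics/full1.png

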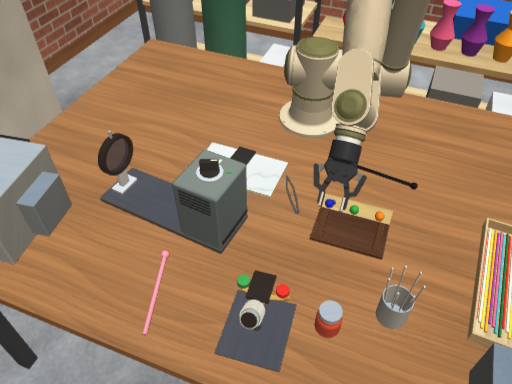

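View pics/full2.png

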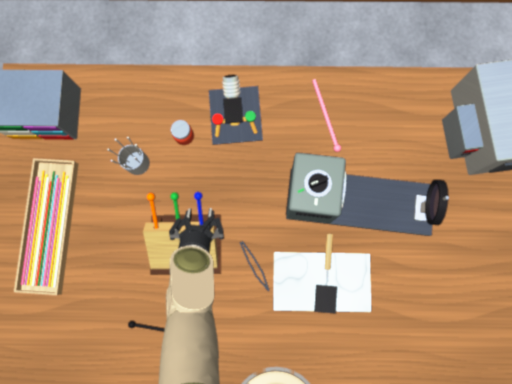

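Joint 4 sits at its −1.23 limit and joint 5 is near straight. The 45° tool tilt is therefore at the edge of reach. I back off a little, make the tool 17° steeper (still straddling the rod), and come in again.

```bash
cat >> plan.py <<'E'
RS=RT@Ro.from_rotvec([0,0,np.radians(17)]).as_matrix()
OFF=.034
GS=BALL-.066*D
E
python3 - <<'E'
from plan import *
s,p,R=st();print(RS)
B=tcp_for(GS,RS)-.045*RS[:,1]; print(B)
rows(p,R,[(p-.04*R[:,1],R,3)])
rows(p-.04*R[:,1],R,[(B,RS,5)])
E
```

```text
[[ 0.8826  0.4693 -0.0262]
 [ 0.0231  0.0123  0.9996]
 [ 0.4695 -0.8829  0.    ]]
[0.5137 0.2042 0.1517]
{"dp": [[-0.0, -1.33, -0.0], [0.0, -1.33, -0.0], [-0.0, -1.33, -0.0]], "twist": [[0.0, 0.0, 0.0], [0.0, 0.0, 0.0], [0.0, 0.0, 0.0]]}
{"dp": [[-0.07, 0.01, -0.02], [-0.07, 0.01, -0.02], [-0.07, 0.01, -0.02], [-0.07, 0.02, -0.02], [-0.06, 0.02, -0.02]], "twist": [[-0.0, 0.0, 3.2], [-0.0, 0.0, 3.2], [-0.0, 0.0, 3.2], [-0.0, 0.0, 3.2], [-0.0, 0.0, 3.2]]}
```

Request:
{"method": "step_arm", "body": {"dp": [[0,-1.4,0],[0,-1.4,0],[0,-1.4,0],[0,0,0],[-0.1,0,0],[-0.1,0,0],[-0.1,0,0],[-0.1,0,0],[-0.1,0,0],[0,0,0]], "twist": [[0,0,0],[0,0,0],[0,0,0],[0,0,0],[0,0,3.2],[0,0,3.2],[0,0,3.2],[0,0,3.2],[0,0,3.2],[0,0,0]]}}

```text
clock: 16.3
position: [0.5111, 0.203, 0.1507]
tcp_rot: [[0.883, 0.469, -0.023], [0.022, 0.009, 1.0], [0.469, -0.883, -0.003]]
wrist_force: [0.2, -0.4, -0.4]
grip_width: 0.0471
```

Run:
```python
from plan import *
s,p,R=st();print(p,R,s['qpos'],s['wrist_force'])
T=tcp_for(GS,RS)
rows(p,R,[(T-.035*RS[:,1],RS,1),(T,RS,4)])
```

```text
[0.5111 0.203  0.1507] [[ 0.883   0.4688 -0.0233]
 [ 0.0218  0.0086  0.9997]
 [ 0.4689 -0.8832 -0.0026]] [ 0.2089  0.2342  1.8905 -0.1727  0.543  -1.2594] [ 0.186  -0.4137 -0.4087]
{"dp": [[0.28, 1.03, 0.12], [0.0, 0.87, 0.0], [-0.0, 0.87, -0.0], [-0.0, 0.87, 0.0], [0.0, 0.87, 0.0]], "twist": [[0.2, -0.1, -0.0], [0.0, 0.0, 0.0], [0.0, 0.0, 0.0], [0.0, 0.0, 0.0], [0.0, 0.0, 0.0]]}
```

Joints are well away from limits now. Advancing.

Request:
{"method": "step_arm", "body": {"dp": [[0.2,0.9,0.1],[0,0.9,0],[0,0.9,0],[0,0.9,0],[0,0.5,0],[0,0,0],[0,0,0]], "twist": [[0.2,-0.1,0],[0,0,0],[0,0,0],[0,0,0],[0,0,0],[0,0,0],[0,0,0]]}}

```text
clock: 17.18
position: [0.5328, 0.2042, 0.1111]
tcp_rot: [[0.883, 0.468, -0.026], [0.024, 0.011, 1.0], [0.468, -0.884, -0.002]]
wrist_force: [0.1, 0.7, 0.4]
grip_width: 0.0469
```

Run:
```python
from plan import *
s,p,R=st();print(p,s['qpos'],s['wrist_force'])
T=tcp_for(GS,RS)
rows(p,R,[(T,RS,1)])
for n in('scene','top'):
    im,d=env.get_image(n); np.savez(f'pics/{n}11.npz',im=im,d=d)
    c=im[160:230,290:380] if n=='scene' else im[175:265,140:260]
    cv2.imwrite(f'pics/r_{n}.png',cv2.resize(c[:,:,::-1],None,fx=6,fy=6,interpolation=cv2.INTER_NEAREST))
```

```text
[0.5328 0.2042 0.1111] [ 0.1999  0.3363  1.8763 -0.1885  0.4551 -1.248 ] [0.1107 0.7427 0.4401]
{"dp": [[0.22, 0.01, 0.05]], "twist": [[0.1, 0.0, -0.1]]}
```

View pics/r_scene.png

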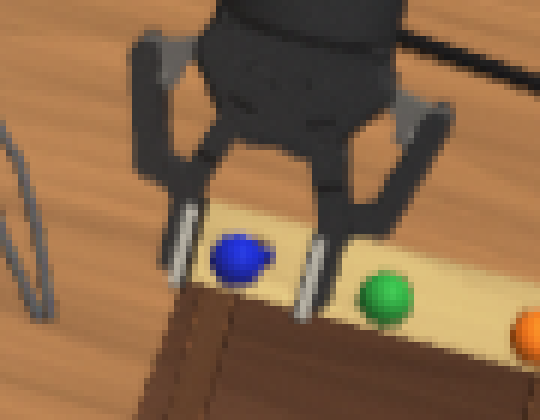

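View pics/r_top.png

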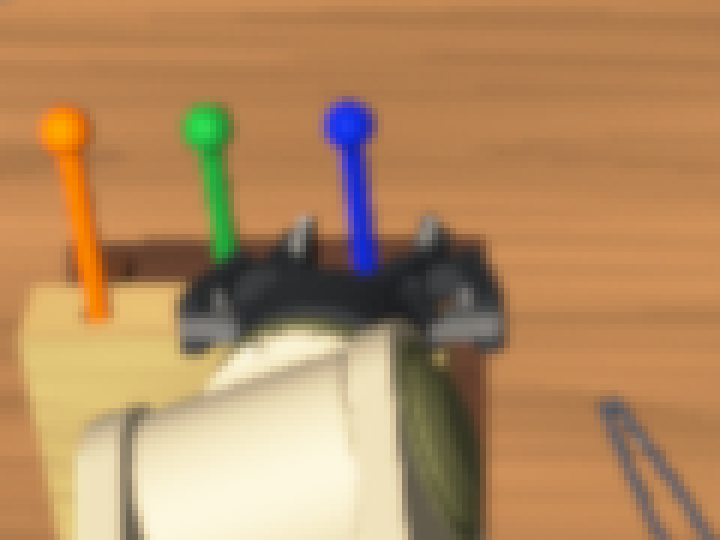

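The fingers are either side of the blue rod and past it. Closing.

Request:
{"method": "step_arm", "body": {"dp": [[0.2,0,0],[0,0,0],[0,0,0],[0,0,0],[0,0,0],[0,0,0],[0,0,0]], "twist": [[0,0,0],[0,0,0],[0,0,0],[0,0,0],[0,0,0],[0,0,0],[0,0,0]], "grip": 1}}

```text
clock: 18.15
position: [0.5348, 0.2043, 0.1127]
tcp_rot: [[0.883, 0.469, -0.026], [0.024, 0.011, 1.0], [0.469, -0.883, -0.001]]
wrist_force: [-0.5, 0.1, 1.4]
grip_width: 0.0091
```

Run:
```python
from plan import *
s,p,R=st();print(p,R,s['wrist_force'],s['grip_width'])
u=R.T@D; print('rod in tool',u)
rows(p,R,[(p+.15*D,R,12)])
```

```text
[0.5348 0.2043 0.1127] [[ 0.8827  0.4692 -0.0262]
 [ 0.0238  0.0111  0.9997]
 [ 0.4694 -0.883  -0.0014]] [-0.4923  0.1055  1.3757] 0.009065278244585973
rod in tool [ 0.9563 -0.2925 -0.001 ]
{"dp": [[1.2, -0.37, -0.0], [1.2, -0.37, -0.0], [1.2, -0.37, -0.0], [1.2, -0.37, -0.0], [1.2, -0.37, -0.0], [1.2, -0.37, -0.0], [1.2, -0.37, -0.0], [1.2, -0.37, -0.0], [1.2, -0.37, -0.0], [1.2, -0.37, -0.0], [1.2, -0.37, -0.0], [1.2, -0.37, -0.0]], "twist": [[0.0, 0.0, 0.0], [0.0, 0.0, 0.0], [0.0, 0.0, 0.0], [0.0, 0.0, 0.0], [0.0, 0.0, 0.0], [0.0, 0.0, 0.0], [0.0, 0.0, 0.0], [0.0, 0.0, 0.0], [0.0, 0.0, 0.0], [0.0, 0.0, 0.0], [0.0, 0.0, 0.0], [0.0, 0.0, 0.0]]}
```

Request:
{"method": "step_arm", "body": {"dp": [[0.8,-0.24,0],[0.8,-0.24,0],[0.8,-0.24,0],[0,0,0]], "twist": [[0,0,0],[0,0,0],[0,0,0],[0,0,0]]}}

```text
clock: 18.65
position: [0.554, 0.2049, 0.1318]
tcp_rot: [[0.883, 0.469, -0.026], [0.024, 0.011, 1.0], [0.469, -0.883, -0.001]]
wrist_force: [-0.5, -0.0, -0.6]
grip_width: 0.0091
```

Run:
```python
from plan import *
s,p,R=st();print(p-np.array([0.5348,0.2043,0.1127]),s['wrist_force'],s['grip_width'])
p0=np.array([0.5348,0.2043,0.1127])
rows(p,R,[(p0+.15*D,RS,9)])
im,d=env.get_image('scene');c=im[150:230,290:390]
cv2.imwrite(f'pics/t1.png',cv2.resize(c[:,:,::-1],None,fx=6,fy=6,interpolation=cv2.INTER_NEAREST))
```

```text
[0.0192 0.0006 0.0191] [-0.5212 -0.0174 -0.6124] 0.009135113026775703
{"dp": [[1.31, -0.4, -0.0], [1.31, -0.4, -0.0], [1.31, -0.4, -0.0], [1.31, -0.4, -0.0], [1.31, -0.4, -0.0], [1.31, -0.4, -0.0], [1.31, -0.4, -0.0], [1.31, -0.4, -0.0], [1.31, -0.4, -0.0]], "twist": [[0.0, 0.0, -0.0], [0.0, 0.0, -0.0], [0.0, 0.0, -0.0], [0.0, 0.0, -0.0], [0.0, 0.0, -0.0], [0.0, 0.0, -0.0], [0.0, 0.0, -0.0], [0.0, 0.0, -0.0], [0.0, 0.0, -0.0]]}
```

View pics/t1.png

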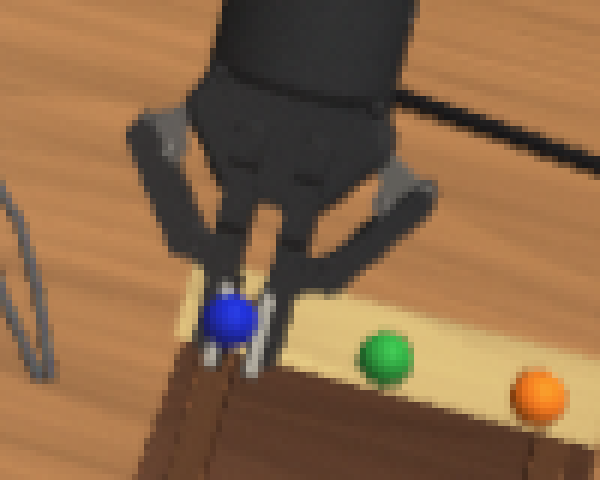

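The blue ball is between the fingers and moving with the hand. The force is low and the green and amber wands are unmoved. I draw it out fully.

Request:
{"method": "step_arm", "body": {"dp": [[1.3,-0.4,0],[1.3,-0.4,0],[1.3,-0.4,0],[1.3,-0.4,0],[1.3,-0.4,0],[1.3,-0.4,0],[1.3,-0.4,0],[1.3,-0.4,0],[0.8,-0.2,0],[0,0,0]], "twist": [[0,0,0],[0,0,0],[0,0,0],[0,0,0],[0,0,0],[0,0,0],[0,0,0],[0,0,0],[0,0,0],[0,0,0]]}}

```text
clock: 19.95
position: [0.6438, 0.2071, 0.2218]
tcp_rot: [[0.881, 0.472, -0.026], [0.023, 0.012, 1.0], [0.472, -0.882, -0.0]]
wrist_force: [0.2, -0.4, -0.8]
grip_width: 0.0097
```

Run:
```python
from plan import *
s,p,R=st();print(p-np.array([0.5348,0.2043,0.1127]),p,s['wrist_force'],s['grip_width'],s['qpos'])
for n in('scene','top'):
    im,d=env.get_image(n); np.savez(f'pics/{n}12.npz',im=im,d=d)
    c=im[90:240,270:430] if n=='scene' else im[130:280,120:300]
    cv2.imwrite(f'pics/u_{n}.png',cv2.resize(c[:,:,::-1],None,fx=4,fy=4,interpolation=cv2.INTER_NEAREST))
```

```text
[0.109  0.0028 0.1091] [0.6438 0.2071 0.2218] [ 0.1585 -0.3583 -0.8269] 0.009731050531177907 [ 0.1645  0.4063  1.4457 -0.091   0.8041 -1.3858]
```

View pics/u_scene.png

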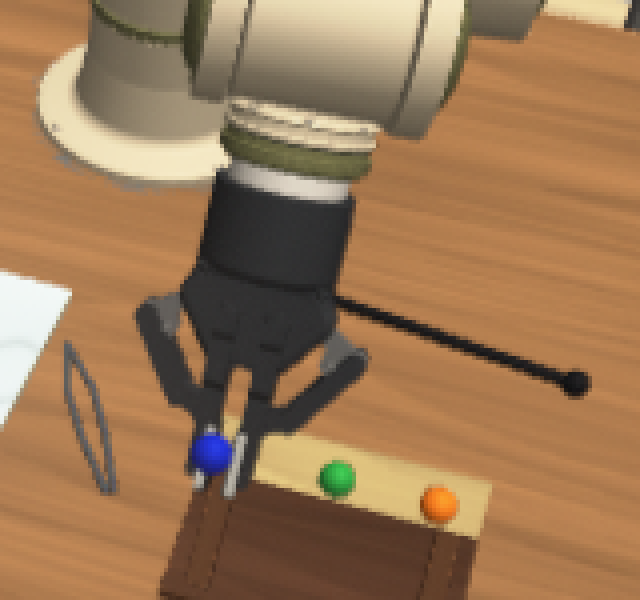

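View pics/u_top.png

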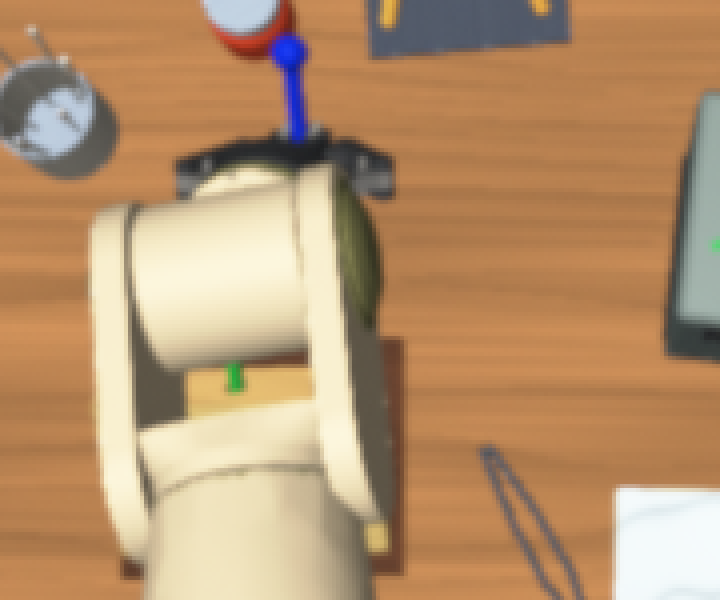

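The wand is out (154 mm drawn along the hole axis), and the others are still in place. Next I lift and turn it level.

```bash
cat >> plan.py <<'E'
def RZ(t): return Ro.from_rotvec([0,0,np.radians(t)]).as_matrix()
E
python3 - <<'E'
from plan import *
s,p,R=st()
RL=down(1.5)@RZ(17)
W=tcp_for(np.array([.58,.2,.36]),RL); print(W,RL@np.array([.9563,-.2925,0]))
rows(p,R,[(W,RL,11)])
E
```

```text
[0.5701 0.1997 0.3275] [0.9997 0.0262 0.0001]
{"dp": [[-0.13, -1.17, -0.05], [-0.22, -1.15, -0.05], [-0.3, -1.14, -0.05], [-0.38, -1.11, -0.05], [-0.46, -1.08, -0.05], [-0.53, -1.05, -0.05], [-0.61, -1.01, -0.05], [-0.68, -0.96, -0.05], [-0.74, -0.91, -0.05], [-0.81, -0.85, -0.05], [-0.87, -0.79, -0.05]], "twist": [[0.0, 0.0, 4.1], [0.0, 0.0, 4.1], [0.0, 0.0, 4.1], [0.0, 0.0, 4.1], [0.0, 0.0, 4.1], [0.0, 0.0, 4.1], [0.0, 0.0, 4.1], [0.0, 0.0, 4.1], [0.0, 0.0, 4.1], [0.0, 0.0, 4.1], [0.0, 0.0, 4.1]]}
```

Request:
{"method": "step_arm", "body": {"dp": [[-0.1,-1.2,0],[-0.2,-1.2,0],[-0.3,-1.1,0],[-0.4,-1.1,0],[-0.5,-1.1,0],[-0.5,-1.1,-0.1],[-0.6,-1,-0.1],[-0.7,-1,-0.1],[-0.7,-0.9,-0.1],[-0.8,-0.9,-0.1],[-0.9,-0.8,0],[0,0,0]], "twist": [[0,0,4.1],[0,0,4.1],[0,0,4.1],[0,0,4.1],[0,0,4.1],[0,0,4.1],[0,0,4.1],[0,0,4.1],[0,0,4.1],[0,0,4.1],[0,0,4.1],[0,0,0]]}}

```text
clock: 21.55
position: [0.5654, 0.2007, 0.329]
tcp_rot: [[0.945, -0.325, -0.029], [0.027, -0.011, 1.0], [-0.326, -0.946, -0.002]]
wrist_force: [0.4, -0.2, -1.3]
grip_width: 0.0089
```

Run:
```python
from plan import *
s,p,R=st();print(p,R,s['wrist_force'],s['grip_width'],s['qpos'])
for n in('scene','top'):
    im,d=env.get_image(n); np.savez(f'pics/{n}13.npz',im=im,d=d)
    c=im[60:240,250:450] if n=='scene' else im[130:330,100:300]
    cv2.imwrite(f'pics/v_{n}.png',cv2.resize(c[:,:,::-1],None,fx=3,fy=3,interpolation=cv2.INTER_NEAREST))
```

```text
[0.5654 0.2007 0.329 ] [[ 0.9451 -0.3254 -0.0289]
 [ 0.0268 -0.011   0.9996]
 [-0.3256 -0.9455 -0.0017]] [ 0.4114 -0.2377 -1.2728] 0.00889926993686603 [ 0.1316  0.6789  0.6988  0.0367  2.0937 -1.4547]
```

View pics/v_scene.png

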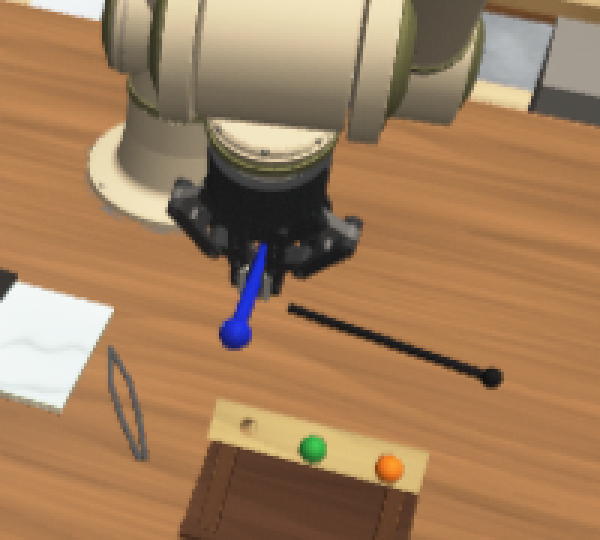

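View pics/v_top.png

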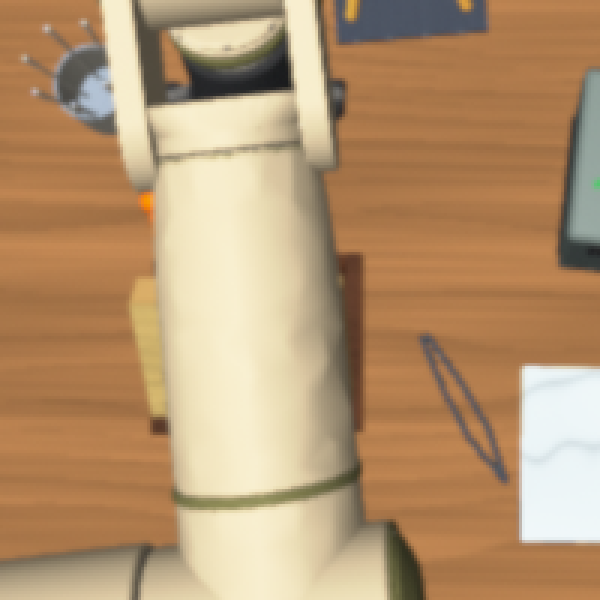

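The scene view shows the wand held, with the ball at crop (236,333) and the blue hole empty. I measure the wand in the tool frame from the blue pixels.

```bash
cat >> plan.py <<'E'
from scipy.optimize import least_squares
def wand(n,im,d,box=None):
    hsv=cv2.cvtColor(im,cv2.COLOR_RGB2HSV); P=cloud(n,d)
    m=(hsv[...,0]>=112)&(hsv[...,0]<=128)&(hsv[...,1]>150)&(hsv[...,2]>60)&(d>0)
    k,lab,sta,cen=cv2.connectedComponentsWithStats(m.astype(np.uint8)); i=1+np.argmax(sta[1:,4]); mm=(lab==i)
    mm=cv2.dilate(mm.astype(np.uint8),np.ones((3,3)))&m
    return mm.astype(bool),P
def wandfit(n,im,d,s,R):
    mm,P=wand(n,im,d); er=cv2.erode(mm.astype(np.uint8),np.ones((3,3)))
    k,lab,sta,cen=cv2.connectedComponentsWithStats(er); i=1+np.argmax(sta[1:,4])
    dt=cv2.distanceTransform(np.pad(mm,1).astype(np.uint8),cv2.DIST_L2,5)[1:-1,1:-1]
    v,u=np.unravel_index(dt.argmax(),dt.shape)
    vv,uu=np.nonzero(mm); near=np.hypot(uu-u,vv-v)<=dt.max()+1.2
    bu,bv=uu[near].mean(),vv[near].mean()
    # ball centre: ray through the centroid, depth from central pixels + radius
    c=cal(n); o,w=ray(n,bu,bv); dd=np.median(d[int(round(bv))-1:int(round(bv))+2,int(round(bu))-1:int(round(bu))+2])
    wl=np.linalg.norm(w); ball=o+w*dd+w/wl*.0105
    return mm,P,(bu,bv),dt.max(),ball
E
python3 - <<'E'
from plan import *
s,p,R=st()
im,d=load('scene',13)
mm,P,b,r,ball=wandfit('scene',im,d,s,R); print(mm.sum(),b,r,ball)
# rod pixels: away from the ball
vv,uu=np.nonzero(mm); far=np.hypot(uu-b[0],vv-b[1])>r+2.5
q=P[vv[far],uu[far]]; q=q[np.linalg.norm(q-ball,axis=1)<.12]
view=-ray('scene',*b)[1]; view/=np.linalg.norm(view)
# direction from image line: axis = line fit to rod pixels, interpreted w/ depth
c=q.mean(0)-view*.005*.8; 
dirv=ball-c; L=np.linalg.norm(dirv); print('n',len(q),'rod centre',c,'L',L,'dir',dirv/L)
q0=q-q.mean(0); w=np.linalg.svd(q0)[2][0]; print('svd dir',w)
print('rel tool: ball',R.T@(ball-p)*1000,'dir',R.T@(dirv/L))
print('exp ball', (tcp_for(np.zeros(3),R)*-1+ .066*(R@np.array([.9563,-.2925,0])))+p)
E
```

```text
194 (np.float64(328.1904761904762), np.float64(170.27380952380952)) 4.3938 [0.6409 0.2028 0.3582]
n 103 rod centre [0.5892 0.2007 0.3613] L 0.05183532269187446 dir [ 0.9973  0.041  -0.0609]
svd dir [-0.9976 -0.0689 -0.0056]
rel tool: ball [ 62.259  -52.1811  -0.2858] dir [ 0.9637 -0.2668  0.012 ]
exp ball [0.6421 0.2031 0.3589]
```

The ball is within 1.5 mm of where it should be in the hand. Next I carry it high over to the gap.

```bash
cat >> plan.py <<'E'
RF=down(-6)@RZ(17); BT=np.array([.0627,-.0527,0])
E
python3 - <<'E'
from plan import *
s,p,R=st()
T=MID+[0,0,.23]-RF@BT; print(T)
rows(p,R,[(T,RF,20)])
E
```

```text
[ 0.5045 -0.2707  0.3379]
{"dp": [[-0.36, 0.08, -2.35], [-0.35, 0.08, -2.35], [-0.33, 0.07, -2.35], [-0.32, 0.07, -2.35], [-0.31, 0.06, -2.36], [-0.29, 0.05, -2.36], [-0.28, 0.05, -2.36], [-0.26, 0.04, -2.36], [-0.25, 0.04, -2.36], [-0.23, 0.03, -2.37], [-0.22, 0.03, -2.37], [-0.2, 0.02, -2.37], [-0.19, 0.02, -2.37], [-0.17, 0.01, -2.37], [-0.16, 0.01, -2.37], [-0.14, -0.0, -2.37], [-0.13, -0.01, -2.37], [-0.11, -0.01, -2.37], [-0.1, -0.02, -2.38], [-0.08, -0.02, -2.38]], "twist": [[0.1, 0.4, -0.1], [0.1, 0.4, -0.1], [0.1, 0.4, -0.1], [0.1, 0.4, -0.1], [0.1, 0.4, -0.1], [0.1, 0.4, -0.1], [0.1, 0.4, -0.1], [0.1, 0.4, -0.1], [0.1, 0.4, -0.1], [0.1, 0.4, -0.1], [0.1, 0.4, -0.1], [0.1, 0.4, -0.1], [0.1, 0.4, -0.1], [0.1, 0.4, -0.1], [0.1, 0.4, -0.1], [0.1, 0.4, -0.1], [0.1, 0.4, -0.1], [0.1, 0.4, -0.1], [0.1, 0.4, -0.1], [0.1, 0.4, -0.1]]}
```

Request:
{"method": "step_arm", "body": {"dp": [[-0.4,0,-2],[-0.3,0,-2.4],[-0.3,0,-2.4],[-0.3,0,-2.4],[-0.3,0,-2.4],[-0.3,0,-2.4],[-0.3,0,-2.4],[-0.3,0,-2.4],[-0.2,0,-2.4],[-0.2,0,-2.4],[0,0,0]], "twist": [[0.1,0.4,-0.1],[0.1,0.4,-0.1],[0.1,0.4,-0.1],[0.1,0.4,-0.1],[0.1,0.4,-0.1],[0.1,0.4,-0.1],[0.1,0.4,-0.1],[0.1,0.4,-0.1],[0.1,0.4,-0.1],[0.1,0.4,-0.1],[0,0,0]]}}

```text
clock: 23.02
position: [0.5332, -0.0408, 0.3373]
tcp_rot: [[0.954, -0.296, 0.04], [-0.041, 0.003, 0.999], [-0.296, -0.955, -0.01]]
wrist_force: [0.7, 1.3, -1.7]
grip_width: 0.0093
```

Run:
```python
from plan import *
s,p,R=st();print(p,s['grip_width'],s['qpos'])
T=MID+[0,0,.23]-RF@BT; print(T)
rows(p,R,[(T,RF,10)])
```

```text
[ 0.5332 -0.0408  0.3373] 0.009288360697926644 [-0.2584  0.4809  0.9889 -0.0792  1.9628 -1.8072]
[ 0.5045 -0.2707  0.3379]
{"dp": [[-0.18, 0.07, -2.31], [-0.17, 0.07, -2.31], [-0.15, 0.06, -2.31], [-0.14, 0.05, -2.31], [-0.13, 0.05, -2.31], [-0.11, 0.04, -2.31], [-0.1, 0.03, -2.31], [-0.09, 0.03, -2.32], [-0.07, 0.02, -2.32], [-0.06, 0.01, -2.32]], "twist": [[0.2, 0.3, -0.0], [0.2, 0.3, -0.0], [0.2, 0.3, -0.0], [0.2, 0.3, -0.0], [0.2, 0.3, -0.0], [0.2, 0.3, -0.0], [0.2, 0.3, -0.0], [0.2, 0.3, -0.0], [0.2, 0.3, -0.0], [0.2, 0.3, -0.0]]}
```

Request:
{"method": "step_arm", "body": {"dp": [[-0.2,0.1,-2.3],[-0.2,0.1,-2.3],[-0.1,0,-2.3],[-0.1,0,-2.3],[-0.1,0,-2.3],[-0.1,0,-2.3],[-0.1,0,-2.3],[-0.1,0,-2.3],[-0.1,0,-1.8],[-0.1,0,-1],[0,0,0],[0,0,0]], "twist": [[0.2,0.3,0],[0.2,0.3,0],[0.2,0.3,0],[0.2,0.3,0],[0.2,0.3,0],[0.2,0.3,0],[0.2,0.3,0],[0.2,0.3,0],[0.2,0.3,0],[0,0,0],[0,0,0],[0,0,0]]}}

```text
clock: 24.52
position: [0.5067, -0.2577, 0.3384]
tcp_rot: [[0.952, -0.291, 0.091], [-0.084, 0.034, 0.996], [-0.293, -0.956, 0.008]]
wrist_force: [-0.6, 1.3, -0.9]
grip_width: 0.0092
```

Run:
```python
from plan import *
s,p,R=st();print(p,R,s['grip_width'],s['qpos'])
T=MID+[0,0,.23]-RF@BT; print(T)
rows(p,R,[(T,RF,1)])
for n in('scene','top'):
    im,d=env.get_image(n); np.savez(f'pics/{n}14.npz',im=im,d=d)
    c=im[60:260,60:280] if n=='scene' else im[110:310,270:470]
    cv2.imwrite(f'pics/w_{n}.png',cv2.resize(c[:,:,::-1],None,fx=3,fy=3,interpolation=cv2.INTER_NEAREST))
im,d=load('scene',14)
mm,P,b,r,ball=wandfit('scene',im,d,s,R); print(mm.sum(),b,r,'ball',ball,'exp',p+R@BT)
```

```text
[ 0.5067 -0.2577  0.3384] [[ 0.9524 -0.291   0.0906]
 [-0.0842  0.0345  0.9958]
 [-0.293  -0.9561  0.0083]] 0.00915877453914846 [-0.6106  0.5589  0.8647 -0.1515  1.9776 -2.1337]
[ 0.5045 -0.2707  0.3379]
{"dp": [[-0.08, 0.07, -1.32]], "twist": [[-0.2, 0.9, -0.0]]}
111 (np.float64(142.15254237288136), np.float64(98.44067796610169)) 4.0 ball [ 0.5806 -0.2646  0.3713] exp [ 0.5817 -0.2648  0.3705]
```

View pics/w_scene.png

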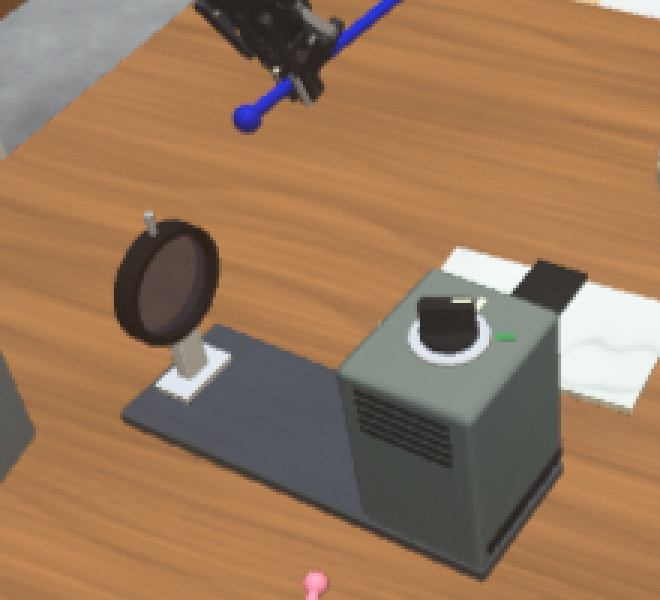

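View pics/w_top.png

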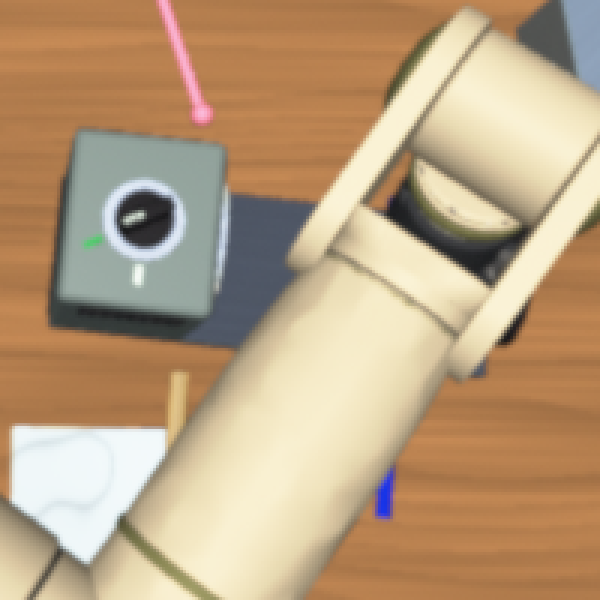

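The wand is held out over the gap, with the ball at scene crop (247,118) and the rod on both sides of the fingers. The knob points at the green mark. I check the rod's levelness and squareness from both rod segments.

```bash
cat >> plan.py <<'E'
def rodline(k):
    im,d=load('scene',k); s=None
    hsv=cv2.cvtColor(im,cv2.COLOR_RGB2HSV); P=cloud('scene',d)
    mm,_,b,r,ball=wandfit('scene',im,d,None,None)
    m=(hsv[...,0]>=112)&(hsv[...,0]<=128)&(hsv[...,1]>150)&(hsv[...,2]>60)&(d>0)
    o=ray('scene',*b)[0]
    m&=(np.linalg.norm(P-ball,axis=-1)<.25)
    vv,uu=np.nonzero(m); far=np.hypot(uu-b[0],vv-b[1])>r+2.5
    q=P[m][far]; vw=o-q; vw/=np.linalg.norm(vw,axis=1,keepdims=True); q=q-vw*.0043
    t=np.linalg.norm(q-ball,axis=1)
    c=q.mean(0); w=np.linalg.svd(q-c)[2][0]; w*=np.sign(w[0])
    # robust
    for _ in range(4):
        rr=np.linalg.norm((q-c)-np.outer((q-c)@w,w),axis=1); g=rr<max(.004,2*np.median(rr)); c=q[g].mean(0); w=np.linalg.svd(q[g]-c)[2][0]; w*=np.sign(w[0])
    print('n',g.sum(),len(q),'span',np.ptp((q[g]-c)@w),'dir',w,'elev deg',np.degrees(np.arcsin(w[2])),'yaw',np.degrees(np.arctan2(w[1],w[0])))
    print('ball',ball,'line miss',np.linalg.norm((ball-c)-((ball-c)@w)*w),'line at ball',c+((ball-c)@w)*w)
    return ball,w
E
python3 - <<'E'
from plan import *
s,p,R=st()
ball,w=rodline(14); u=np.array([.9563,-.2925,0]); e=R@u; print('exp dir',e,np.degrees(np.arcsin(e[2])),np.degrees(np.arctan2(e[1],e[0])))
print('foot on table ray top at z=.37:',onz('top',397.5,282.5,.37-.0))
f=onz('top',397.7,282.9,.371); print('foot-ball',ball-f,np.linalg.norm(ball-f),np.degrees(np.arctan2(*(ball-f)[[1,0]])))
E
```

```text
n 130 139 span 0.20643283918236294 dir [ 0.9961 -0.0883  0.0032] elev deg 0.18456185256314156 yaw -5.063219862151984
ball [ 0.5806 -0.2646  0.3713] line miss 0.0008817392048373374 line at ball [ 0.5806 -0.2638  0.3709]
exp dir [ 0.9959 -0.0905 -0.0005] -0.027604101582336383 -5.1899679775997125
foot on table ray top at z=.37: [ 0.3607 -0.2457  0.37  ]
foot-ball [ 0.2207 -0.0188  0.0003] 0.22150117744133124 -4.866012406167662
```

Level within 0.2°, and length and direction agree with expectation. I correct by 1.3 cm and 0.9°, then descend.

Request:
{"method": "step_arm", "body": {"dp": [[-0.1,0,-1.3],[0,0,0],[0,0,0]], "twist": [[-0.2,0.9,0],[0,0,0],[0,0,0]]}}

```text
clock: 25.0
position: [0.5046, -0.2708, 0.3389]
tcp_rot: [[0.951, -0.291, 0.105], [-0.1, 0.03, 0.995], [-0.293, -0.956, -0.0]]
wrist_force: [0.3, 0.1, -0.1]
grip_width: 0.0095
```

Run:
```python
from plan import *
s,p,R=st();print(p,R[:,2])
T=MID-RF@BT
rows(p,R,[(T+[0,0,.06],RF,10)])
```

```text
[ 0.5046 -0.2708  0.3389] [ 0.1045  0.9945 -0.0005]
{"dp": [[0.5, 1.63, 0.0], [0.5, 1.63, 0.0], [0.5, 1.63, 0.0], [0.5, 1.63, 0.0], [0.5, 1.63, 0.0], [0.5, 1.63, 0.0], [0.5, 1.63, 0.0], [0.5, 1.63, 0.0], [0.5, 1.63, 0.0], [0.5, 1.63, 0.0]], "twist": [[0.0, -0.0, -0.0], [0.0, -0.0, -0.0], [0.0, -0.0, -0.0], [0.0, -0.0, -0.0], [0.0, -0.0, -0.0], [0.0, -0.0, -0.0], [0.0, -0.0, -0.0], [0.0, -0.0, -0.0], [0.0, -0.0, -0.0], [0.0, -0.0, -0.0]]}
```

Request:
{"method": "step_arm", "body": {"dp": [[0.5,1.6,0],[0.5,1.6,0],[0.5,1.6,0],[0.5,1.6,0],[0.5,1.6,0],[0.5,1.6,0],[0.5,1.6,0],[0,0,0]], "twist": [[0,0,0],[0,0,0],[0,0,0],[0,0,0],[0,0,0],[0,0,0],[0,0,0],[0,0,0]]}}

```text
clock: 26.0
position: [0.5056, -0.27, 0.2184]
tcp_rot: [[0.951, -0.29, 0.103], [-0.099, 0.03, 0.995], [-0.292, -0.956, -0.0]]
wrist_force: [-0.0, -0.3, -0.8]
grip_width: 0.009
```

Run:
```python
from plan import *
s,p,R=st();print(p,R[:,2],s['wrist_force'],s['qpos'])
T=MID-RF@BT;print(T)
rows(p,R,[(T,RF,8)])
im,d=env.get_image('scene'); np.savez('pics/scene15.npz',im=im,d=d)
cv2.imwrite('pics/x_scene.png',cv2.resize(im[20:260,50:310,::-1],None,fx=3,fy=3)[:590,:790])
rodline(15)
```

```text
[ 0.5056 -0.27    0.2184] [ 0.1033  0.9946 -0.0005] [-0.0278 -0.3293 -0.7918] [-0.6259  0.5961  1.1075 -0.1477  1.6949 -2.0925]
[ 0.5045 -0.2707  0.1079]
{"dp": [[0.39, 1.32, -0.01], [0.39, 1.32, -0.01], [0.39, 1.32, -0.01], [0.39, 1.32, -0.01], [0.39, 1.32, -0.01], [0.39, 1.32, -0.01], [0.39, 1.32, -0.01], [0.39, 1.32, -0.01]], "twist": [[0.0, 0.0, 0.0], [0.0, 0.0, 0.0], [0.0, 0.0, 0.0], [0.0, 0.0, 0.0], [0.0, 0.0, 0.0], [0.0, 0.0, 0.0], [0.0, 0.0, 0.0], [0.0, 0.0, 0.0]]}
n 109 111 span 0.20077822497261572 dir [ 0.9945 -0.1049  0.0039] elev deg 0.22504497731095816 yaw -6.023355818160421
ball [ 0.5783 -0.2778  0.2507] line miss 0.00016236320237396267 line at ball [ 0.5783 -0.2777  0.2508]
```

View pics/x_scene.png

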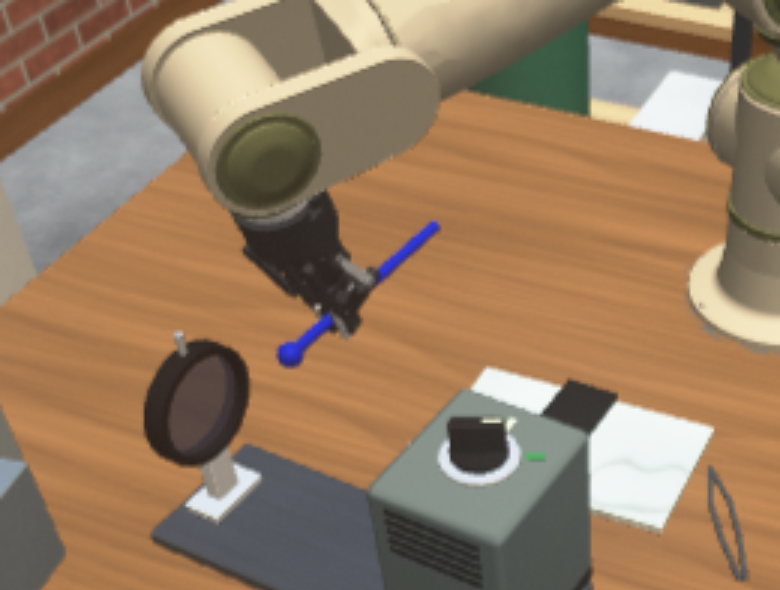

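Run:
```python
from plan import *
im,d=load('scene',15);P=cloud('scene',d)
V=(P-np.r_[MID[:2],0])@np.stack([X,Y,[0,0,1]],1)
# everything above z .262 near viewer = arm; lowest height per viewer-y band, after a 110 mm descent
m=(d>0)&(abs(V[...,0])<.2)&(V[...,2]>.264)
for lo in np.arange(-.2,.22,.03):
    q=V[m&(V[...,1]>=lo)&(V[...,1]<lo+.03)]
    if len(q)>3: i=np.argsort(q[:,2])[:3]; print(round(lo,2),len(q),q[i[1]], 'after',q[i[1],2]-.1105)
```

```text
-0.08 146 [-0.0372 -0.0537  0.2992] after 0.188689778859581
-0.05 483 [-0.0442 -0.0303  0.2716] after 0.16111524566004565
-0.02 1302 [-0.0479 -0.0154  0.2649] after 0.15437294997633338
0.01 1441 [-0.0522  0.0168  0.2671] after 0.15662515244822678
0.04 1520 [-0.0446  0.0402  0.2805] after 0.16997023473798156
0.07 1664 [-0.0168  0.0719  0.4284] after 0.3178603621835079
0.1 1353 [-0.0663  0.101   0.4384] after 0.327903132409873
0.13 877 [-0.1488  0.132   0.4714] after 0.3609485082457868
0.16 369 [-0.1924  0.1606  0.4884] after 0.37787110809803465
```

The hand stays within ±60 mm of the light plane and the wrist stays above 0.31 m, clear of the lamp house and knob (0.251 m). Final descent.

Request:
{"method": "step_arm", "body": {"dp": [[0.4,1.3,0],[0.4,1.3,0],[0.4,1.3,0],[0.4,1.3,0],[0.4,1.3,0],[0.4,1.3,0],[0.3,1.0,0],[0,0,0],[0,0,0]], "twist": [[0,0,0],[0,0,0],[0,0,0],[0,0,0],[0,0,0],[0,0,0],[0,0,0],[0,0,0],[0,0,0]]}}

```text
clock: 27.18
position: [0.5066, -0.2707, 0.1218]
tcp_rot: [[0.952, -0.288, 0.103], [-0.1, 0.028, 0.995], [-0.289, -0.957, -0.002]]
wrist_force: [-0.4, -0.4, -0.9]
grip_width: 0.0088
```

Run:
```python
from plan import *
s,p,R=st();print(p,R[:,2],s['wrist_force'],s['qpos'],s['grip_width'])
T=MID-RF@BT
rows(p,R,[(T,RF,1)])
im,d=env.get_image('scene'); np.savez('pics/scene16.npz',im=im,d=d)
cv2.imwrite('pics/y_scene.png',cv2.resize(im[60:260,60:320,::-1],None,fx=3,fy=3)[:590,:790])
b,w=rodline(16); print('state ball',p+R@BT,'err viewer', np.stack([X,Y,[0,0,1]])@(b-MID)*1000, np.stack([X,Y,[0,0,1]])@(p+R@BT-MID)*1000)
```

```text
[ 0.5066 -0.2707  0.1218] [ 0.1033  0.9946 -0.0022] [-0.4332 -0.4164 -0.8698] [-0.6259  0.6719  1.2351 -0.1471  1.4905 -2.0621] 0.008792798912136033
{"dp": [[0.21, 1.39, -0.02]], "twist": [[0.1, 0.0, 0.2]]}
n 101 106 span 0.2012902858534782 dir [ 0.9951 -0.0992  0.0061] elev deg 0.35127907803140956 yaw -5.691937532777228
ball [ 0.5801 -0.2793  0.1536] line miss 0.0018113585534225579 line at ball [ 0.5803 -0.2776  0.1542]
state ball [ 0.5814 -0.2784  0.1541] err viewer [ 0.689  -0.6465 13.5662] [ 1.8922  0.4404 14.127 ]
```

View pics/y_scene.png

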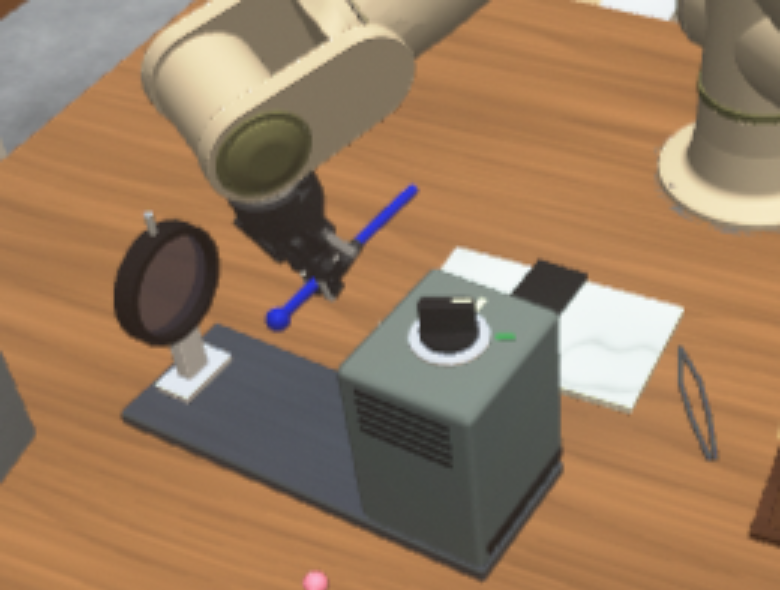

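Request:
{"method": "step_arm", "body": {"dp": [[0.2,1.0,0],[0,0.4,0],[0,0,0],[0,0,0]], "twist": [[0.1,0.1,0.3],[0,0,0],[0,0,0],[0,0,0]]}}

```text
clock: 27.72
position: [0.5044, -0.2705, 0.1073]
tcp_rot: [[0.95, -0.292, 0.106], [-0.101, 0.03, 0.994], [-0.294, -0.956, -0.001]]
wrist_force: [-0.2, -0.6, -0.5]
grip_width: 0.0095
```

Run:
```python
from plan import *
s,p,R=st();print(p,R[:,2],s['wrist_force'],s['grip_width'])
T=MID-RF@BT
rows(p,R,[(T,RF,1)])
im,d=env.get_image('scene'); np.savez('pics/scene17.npz',im=im,d=d)
b,w=rodline(17); print('err viewer', np.stack([X,Y,[0,0,1]])@(b-MID)*1000, np.stack([X,Y,[0,0,1]])@(p+R@BT-MID)*1000)
e=R@np.array([.9563,-.2925,0]);print(np.degrees(np.arcsin(e[2])),np.degrees(np.arctan2(e[1],e[0])))
```

```text
[ 0.5044 -0.2705  0.1073] [ 0.1056  0.9944 -0.0014] [-0.1834 -0.5777 -0.5199] 0.009453587693328403
{"dp": [[-0.01, -0.06, -0.02]], "twist": [[0.1, -0.1, -0.1]]}
n 109 113 span 0.20447536241009484 dir [ 0.9947 -0.1028  0.002 ] elev deg 0.11208058176050052 yaw -5.902118843089984
ball [ 0.577  -0.2805  0.1379] line miss 0.0027223381288886497 line at ball [ 0.5772 -0.2783  0.1395]
err viewer [-2.2993 -2.2013 -2.0697] [-0.0771  0.1202 -0.6976]
-0.07357313039844347 -6.064725354747102
```

The ball is within about 2 mm of light_mid, level to 0.1° and square. I let it settle and take a last full look.

Request:
{"method": "step_arm", "body": {"dp": [[0,0,0],[0,0,0],[0,0,0],[0,0,0]], "twist": [[0,0,0],[0,0,0],[0,0,0],[0,0,0]]}}

```text
clock: 28.28
position: [0.5046, -0.2706, 0.1077]
tcp_rot: [[0.951, -0.292, 0.106], [-0.101, 0.029, 0.994], [-0.293, -0.956, -0.002]]
wrist_force: [0.4, -0.6, -0.5]
grip_width: 0.0098
```

Run:
```python
from plan import *
s,p,R=st();print(p,np.abs(s['qd']).max(),s['grip_width'])
for n in('scene','top'):
    im,d=env.get_image(n); np.savez(f'pics/{n}18.npz',im=im,d=d); cv2.imwrite(f'pics/z_{n}.png',im[:,:,::-1])
b,w=rodline(18); print('err viewer', np.stack([X,Y,[0,0,1]])@(b-MID)*1000)
im,d=load('scene',18);P=cloud('scene',d)
m=(P[...,2]>0.243)&(P[...,2]<.262)&(abs(P[...,0]-.599)<.05)&(abs(P[...,1]+.095)<.03);q=P[m];print('bar',cv2.minAreaRect((q[:,:2]*1000).astype(np.float32)))
```

```text
[ 0.5046 -0.2706  0.1077] 0.0021697981966439578 0.009763000130667773
n 106 109 span 0.20339130304724554 dir [ 0.9941 -0.1087  0.0021] elev deg 0.11783492847340794 yaw -6.238812657825564
ball [ 0.5782 -0.2793  0.14  ] line miss 0.00014069923185470098 line at ball [ 0.5782 -0.2792  0.1398]
err viewer [-1.2216 -0.7959 -0.025 ]
bar ((599.7388305664062, -94.06439971923828), (18.274131774902344, 46.53302764892578), 21.29648208618164)
```

View pics/z_scene.png

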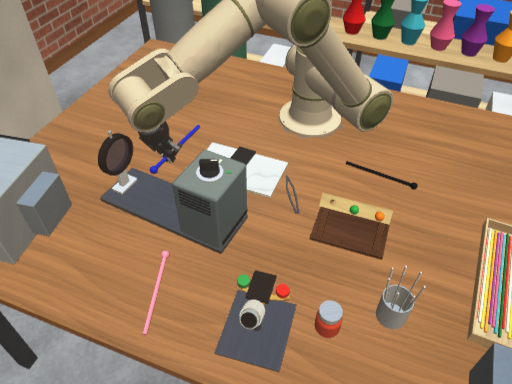

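View pics/z_top.png

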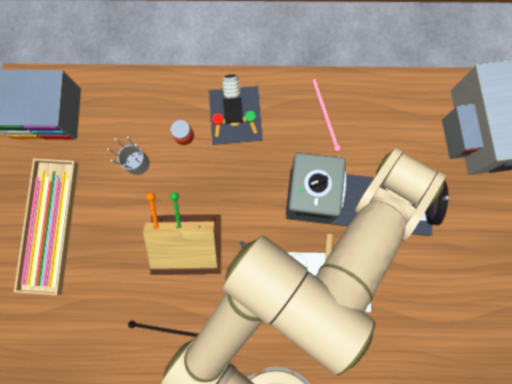

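The pictures show the ball at scene (153,170) in the gap and the knob on the green mark. The green and amber wands, tweezers, jar, tin, and black and pink rods are where they were. Handing in.

Run:
```python
from cell import env
print(env.finish_job())
```

```text
the job is handed in; nothing more can be done
None
```

The job is done and handed in at about 28 s of the 64 s. The lamp went on first. Then I drew the blue wand out of the rack, turned it level and lowered it into the viewer's gap, where only the gripper holds it.

**Last checks (camera):**
- **Position:** the ball is about 1.5 mm from light_mid.
- **Angle:** the rod is 0.1° off level and 0.2° off square.
- **Lamp:** the knob turned 61° from its start, measured again with the wand in place, and points at the green mark.
- **Bystanders:** in the last pictures the green and amber wands, tweezers, jar, tin, and the black and pink rods look unmoved. The arm hid part of the paddle and slab in the top view; the scene view showed them in place. I compared these by eye only.
- **Force:** wrist readings stayed below about 2 N, with no sign of the glass touching the viewer.

**What disagreed or went wrong:**
- **Fingertips:** the real fingertips lie about 38 mm farther back along the tool than the stated geometry says. My first close on the knob therefore shut on nothing, just above it. I measured the offset and corrected every later move for it.
- **Tool tilt:** at a 45° tilt by the rack, joint 4 reached its −1.23 limit. I backed off and gripped the wand with the tool about 17° steeper instead.
- **Finger opening:** on the wand it read 9–10 mm for an 11 mm rod. It also read about 1 mm low on the knob bar.

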